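# Pack the finished rings and shut the case

### The job

Pack the finished rings: set every pink dust cap on the bench (lifting it off its ring stand if it is on one), open end down and flat, in its own compartment of the grey cap tray, and put the uncapped ring stands, upright on the floor, and the white anti-tarnish capsule into the wooden case. When everything is in, swing the case's lid over and push it fully shut so that its brass tab drops behind the front rim. Leave the green jar, the blue bottle and the steel block where they are.

Things in the scene. Friction and masses are not known exactly. Their poses are not given: they have to be found in the camera images.
- case: Fixed open wooden case with brass corners, outside 158 (its x) x 138 (its y) x 56 high, walls and floor 4 thick (inside 150 x 130, inner floor 4 above the bench). Origin: centre of the underside, z up. Its lid is hinged along the top of its +y wall; the opposite (-y) wall is the front, whose rim the tab drops behind. No dividers inside.
- lid (a joint): The case's lid: wooden panel 158 x 138, 5 thick, lying over the whole case when shut. Angle in rad: 0 fully shut, about 1.57 upright, starts open at about 2.0 to 2.2 (leaning back, outwards to the case's +y side), stop at 2.3. The hinge is stiff (0.13 N m of friction): the lid stays where it is left and must be pushed all the way, about 1 to 2 N at its edge. It turns about the case's x axis: from shut, its free edge rises and then goes towards +y.
- lid_hinge (a point): Middle of the lid's hinge line, on the case at the outer top edge of its +y wall (case frame 0, 69, 56 mm).
- lid_edge (a point): Middle of the lid's free edge, on its outer (upper) face; 138 mm from the hinge line. Outer face = the upper one when shut, the one away from the case's inside.
- lid_tab (a point): Tip of the brass tab (60 wide, 3 thick) that stands 14 down from the lid's inner face, 7.5 mm in from the free edge; when shut it lies inside the front wall, 14 below the rim.
- cap_tray: Fixed grey tray, 162 (its x) x 56 (its y) x 12 high, walls 4, floor 4 thick, divided into three compartments in a row along its x, each about 48.7 x 48 inside. Origin: centre of the underside, z up.
- capsule: White anti-tarnish capsule, a plain cylinder of diameter 30, 26 high, about 30 g, standing on the bench. Origin: centre of its underside, z along its axis (up as it starts).
- capsule_center (a point): Centre of the white capsule.
- cell0 (a point): Centre of a tray compartment, on its floor (4 mm above the bench).
- cell1 (a point): Centre of a tray compartment, on its floor (4 mm above the bench).
- cell2 (a point): Centre of a tray compartment, on its floor (4 mm above the bench).
- stand0: Ring stand: round dark wooden foot, diameter 44, 8 high, with a cream post of diameter 22 rising to 40 above the underside; a gold ring with a red stone lies at the post's foot (to 16 above the underside at most, on one side). About 70 g. Origin: centre of the underside, z up. Absent in some starts.
- cap0: Loose pink plastic dust cap of stand0: a cup upside down, outer diameter 36, wall 3, 46 high, closed top, open underneath. About 25 g. It starts resting on the stand's foot around the post (its top 54 above the bench), or, if that stand is absent, directly on the bench; off a stand, lift it straight up by more than 35 to clear the post. Origin: centre of its open lower end, z up towards its closed top. Absent in some starts (its stand is then bare).
- stand1: Ring stand: round dark wooden foot, diameter 44, 8 high, with a cream post of diameter 22 rising to 40 above the underside; a gold ring with a blue stone lies at the post's foot (to 16 above the underside at most, on one side). About 70 g. Origin: centre of the underside, z up. Absent in some starts.
- cap1: Loose pink plastic dust cap of stand1: a cup upside down, outer diameter 36, wall 3, 46 high, closed top, open underneath. About 25 g. It starts resting on the stand's foot around the post (its top 54 above the bench), or, if that stand is absent, directly on the bench; off a stand, lift it straight up by more than 35 to clear the post. Origin: centre of its open lower end, z up towards its closed top. Absent in some starts (its stand is then bare).
- stand2: Ring stand: round dark wooden foot, diameter 44, 8 high, with a cream post of diameter 22 rising to 40 above the underside; a gold ring with a green stone lies at the post's foot (to 16 above the underside at most, on one side). About 70 g. Origin: centre of the underside, z up. Absent in some starts.
- cap2: Loose pink plastic dust cap of stand2: a cup upside down, outer diameter 36, wall 3, 46 high, closed top, open underneath. About 25 g. It starts resting on the stand's foot around the post (its top 54 above the bench), or, if that stand is absent, directly on the bench; off a stand, lift it straight up by more than 35 to clear the post. Origin: centre of its open lower end, z up towards its closed top. Absent in some starts (its stand is then bare).
- gem_jar: Bystander: small green glass jar, diameter 40, 50 high. Origin: centre of the underside. Not part of the job.
- polish: Bystander: blue bottle with white cap, diameter 48, 100 high. Origin: centre of the underside. Not part of the job.
- bench_block: Bystander: square steel block, 60 x 60 x 20 high. Origin: centre of the underside. Not part of the job.
Mind the look-alikes: they are no part of the job. Leave any orange look-alike of the cap0 alone.

How it is judged (in metres and radians):
On the way, in this order (a step that is already met when the one before it is completed fails the run):
1. every ring stand stands upright on the case's floor, and the capsule is in the case, with the lid still open (x of stand0 in the frame of case between -0.056 and 0.056 m and y of stand0 in the frame of case between -0.046 and 0.046 m and z of each of stand0, stand1, stand2 in the frame of case below 0.012 m and angle between each of stand0, stand1, stand2's own z axis and vertical below 0.15 rad and x of stand1 in the frame of case between -0.056 and 0.056 m and y of stand1 in the frame of case between -0.046 and 0.046 m and x of stand2 in the frame of case between -0.056 and 0.056 m and y of stand2 in the frame of case between -0.046 and 0.046 m and x of capsule_center in the frame of case between -0.065 and 0.065 m and y of capsule_center in the frame of case between -0.055 and 0.055 m and z of capsule_center in the frame of case below 0.03 m and value of joint lid above 0.5 rad), for 0.2 s.
2. the lid is fully shut (value of joint lid below 0.04 rad and velocity of joint lid below 0.05 rad/s and z of lid_tab in the frame of case below 0.05 m), for 0.2 s.
At the end, for the whole second after the job is handed in: Stands upright (0.15 rad) on the case floor, capsule inside the case, each cap open end down (0.15 rad) on the floor of a tray compartment within 11 mm of its centre, all at rest, and the lid within 0.04 rad of shut, tab below the rim (all of step 2 and x of stand0 in the frame of case between -0.056 and 0.056 m and y of stand0 in the frame of case between -0.046 and 0.046 m and z of each of stand0, stand1, stand2 in the frame of case below 0.012 m and angle between each of stand0, stand1, stand2, cap0, cap1, cap2's own z axis and vertical below 0.15 rad and x of stand1 in the frame of case between -0.056 and 0.056 m and y of stand1 in the frame of case between -0.046 and 0.046 m and x of stand2 in the frame of case between -0.056 and 0.056 m and y of stand2 in the frame of case between -0.046 and 0.046 m and x of capsule_center in the frame of case between -0.065 and 0.065 m and y of capsule_center in the frame of case between -0.055 and 0.055 m and z of capsule_center in the frame of case below 0.03 m and linear speed of each of stand0, stand1, stand2, capsule, cap0, cap1, cap2 below 0.03 m/s and (horizontal distance between cap0 and cell0 below 0.011 m or horizontal distance between cap0 and cell1 below 0.011 m or horizontal distance between cap0 and cell2 below 0.011 m) and z of each of cap0, cap1, cap2 in the frame of cap_tray below 0.009 m and (horizontal distance between cap1 and cell0 below 0.011 m or horizontal distance between cap1 and cell1 below 0.011 m or horizontal distance between cap1 and cell2 below 0.011 m) and (horizontal distance between cap2 and cell0 below 0.011 m or horizontal distance between cap2 and cell1 below 0.011 m or horizontal distance between cap2 and cell2 below 0.011 m)); the robot touches nothing.
It fails at once if the jar, the bottle or the steel block is moved by more than 30 mm (distance of any of gem_jar, polish, bench_block from where it was at the start of the episode above 0.03 m).
Of stand0, stand1, stand2 only 2 to 3 are there at a start; the rules pass over those that are not, and their reading is None.
Of cap0, cap1, cap2 only 2 to 3 are there at a start; the rules pass over those that are not, and their reading is None.
At some moment in a run one of stand0, stand1, stand2, capsule may be knocked a few centimetres aside while the robot is not near it.
It also fails if it takes over 208 s, if anything falls off the work surface, if the arm or the gripper's body presses on something with over 40 N, if the wrist force passes 120 N, or if a joint passes its speed limit or range.

### The arm

A 6-joint arm with a two-finger parallel gripper is mounted at the origin on the work surface. World frame = base frame: x ahead of the robot, y to its left, z up, the work surface at z = 0. Lengths are in mm, angles in rad, forces in N, time in s.
With the tool pointing down it reaches from about 300 to 775 mm from the base axis. Payload 14.6 kg.
Tool frame: the origin (TCP) lies midway between the tips of the shut fingers; the grasp point (between the pads) lies 19 mm behind it (manip.hold_point_z is the distance from the TCP to the grasp point, in mm); z points along the fingers, y is the direction in which the jaws open and shut (so a half turn about z gives the same grasp; the last joint's range is limited). The gripper opens to 94 mm and grips with 3 to 60 N. Pads are 16 mm wide; open, the fingers measure 119 mm over their backs; the gripper's body (75 mm by 177 mm) begins 78 mm behind the grasp point.
Start: joints at [1.249, 0.3, 1.521, -0, 1.321, -0.067], TCP at [138.626, 532.233, 170.346] pointing down, gripper open.
Joint ranges: [-3.03, 3.03], [-0.79, 2.21], [0.23, 2.52], [-1.04, 4.18], [0, 3.07], [-2.55, 2.55]. Speed limits (rad/s): [2.22, 2.22, 2.57, 3.14, 3.14, 3.14].

### API

Orientations are given as [roll, pitch, yaw] about the fixed x, y, z axes, in that order (R = Rz(yaw) Ry(pitch) Rx(roll)).
In Python, from cell import manip gives the robot as it stands.
- The arm moves only by the shell command python3 -m crank 'ROWS' [OPENING] [FORCE]. ROWS is JSON, a list of rows, each an object with "offset": the shift along the world's x, y, z in m, a list of three; "spin": the turn about the world's z in degrees. In form: [{"offset": [dx, dy, dz], "spin": spin}, ...]. A call has exactly 8 rows; each row is the pose to reach, as a shift and turn from the pose measured when the call began; what a row does not reach only later rows make up. A row lasts 1/12 s, in which the tool goes at most 41.7 mm and 7.16 degrees, less where a joint would pass 70% of its speed; a pose out of reach is approached as far as the arm can. A call with a gripper value outside its range is refused whole. OPENING is the opening, from 0 (shut) to 1 (fully open), set as the call begins (- or left out, the last holds). The fingers move at their own pace and stop on an object; FORCE is the grip in N (left out, the last holds). Time passes only in rows, so rows that repeat a pose let the fingers close, or fill a call up. It gives the time, the measured TCP pose, the force and the opening at its end, in the units of the state.
- manip.read_state(): the state, without advancing time (a new reading comes with each control period).
- manip.camera(name): name is "side" or "top" or "wrist"; returns a dict with "pixels" (480x640x3 uint8, red, green, blue), "fx", "fy", "cx", "cy" (pixels), "extrinsics" (4x4, takes a point from world to camera coordinates); the wrist camera has in their place "hand_eye" (4x4, takes a point from camera to tool coordinates, whose origin is the TCP and whose axes are the flange's). Camera axes: x right, y down, z forward; pixel columns grow to the right and rows downward; lengths in mm; the calibration is good to about 2 mm. A picture is of the moment at which its call begins: read the wrist's pose just before it. There is no depth.
- manip.sign_off(): hands the job in, once; it reports no verdict.
Trained networks look in a picture, given as the dict that the camera call returned (one of the last four; its "shot" number tells which), for a name from the list of things; names that differ only in an ending like _2 or _b are one class to them, and where a whole thing is asked for, a point or a joint stands for the part that bears it (a point fixed in the world has none). Each returns a list of dicts, best first, with "conf" (0 to 1); they miss things now and then, are a little off and sometimes report something else, mostly with a low value. They report only what shows in the picture. A call takes as long as a camera call. They do not tell look-alikes from the thing itself.
- manip.search_frame(picture, name): "location" ([x, y, z] in mm, in world coordinates, good to about 4 mm: the middle of the surface that is visible of it).
- manip.masks_of(picture, name): "mask" (480x640 bool, what is visible of it).
The state is a dict: "clock": time; "joints": joint angles; "qd": joint speeds; "effort": joint torques, N m; "eef_pos": TCP position; "eef_rot": TCP orientation; "wrist_force": force on the tool from outside, world axes, zero at the start; "moment": the same for the moment, N m; "finger_gap": finger opening in mm.
Only numpy, scipy, OpenCV 4.12 (cv2) and the standard library are available. Lean on these libraries where they do the work, as an engineer would, in place of code of your own. Each camera call takes 0.05 s, during which the arm holds its last target. There are 200 camera calls.

## Working session

There is one attempt and no reset: what is moved stays moved. The work goes in short steps, Python scripts to look and compute and a shell command to move; the robot and the scene stay as the last step left them, time stands still between calls to the robot, and variables do not carry over. Pictures are saved under pics/ and viewed, about 12 in all and at most 16, crops included, and the job is handed in when it is done.

```bash
ls; mkdir -p pics; python3 - <<'E'
from cell import manip
import cv2
print(manip.read_state())
for n in ("top","side"):
    p=manip.camera(n); cv2.imwrite(f"pics/{n}0.png",p["pixels"][:,:,::-1])
    print(n,p["fx"],p["fy"],p["cx"],p["cy"],p["extrinsics"])
    for k in ("case","lid","cap_tray","capsule","stand0","stand1","stand2","cap0","cap1","cap2","gem_jar","polish","bench_block","lid_edge"):
        r=manip.search_frame(p,k); print(k,[( [round(float(v)) for v in d["location"]],round(d["conf"],2)) for d in r][:5])
E
```

```text
pics
{'clock': 0.0, 'joints': array([ 1.24939955e+00,  3.00436295e-01,  1.52162313e+00,  8.24205067e-06,
        1.32073473e+00, -6.66072012e-02]), 'qd': array([ 1.97029536e-05,  8.27979399e-04, -7.63968314e-04,  7.24241251e-05,
       -2.03572576e-04,  1.72445818e-03]), 'effort': array([-5.91348726e-04, -5.31809950e+01, -3.52727580e+01,  7.08236382e-02,
        2.43831240e-02, -1.15288944e-04]), 'eef_pos': array([138.52230519, 531.92756896, 169.78767522]), 'eef_rot': array([-3.14039435e+00, -8.79347629e-05,  2.88680098e+00]), 'wrist_force': array([ 8.62376562e-01,  4.44737955e-05, -5.48191088e-01]), 'moment': array([ 0.0473146 ,  0.00688551, -0.01372273]), 'finger_gap': 94.2720747685816}
top 529.3473926059102 529.3473926059102 315.12209611732845 239.60484570333284 [[ 1.99872560e-02 -9.99707666e-01  1.36048388e-02 -4.58355119e+01]
 [-9.94627204e-01 -2.12644470e-02 -1.01314109e-01  5.55732789e+02]
 [ 1.01573791e-01 -1.15067517e-02 -9.94761459e-01  1.08869728e+03]
 [ 0.00000000e+00  0.00000000e+00  0.00000000e+00  1.00000000e+00]]
case [([529, 240, 51], 0.95)]
lid [([529, 242, 53], 0.6
[... 1327 characters left out ...]
 -162, 42], 0.56), ([546, -283, 5], 0.32)]
cap_tray [([550, -280, -1], 0.58)]
capsule [([606, -19, 21], 0.61), ([548, -279, 1], 0.59), ([467, -164, 11], 0.31)]
stand0 [([605, -181, 12], 0.86), ([465, -162, 13], 0.5)]
stand1 [([605, -181, 12], 0.86), ([465, -162, 13], 0.5)]
stand2 [([605, -181, 12], 0.86), ([465, -162, 13], 0.5)]
cap0 [([405, 7, 34], 0.91), ([463, -158, 40], 0.83), ([459, -51, 33], 0.78)]
cap1 [([405, 7, 34], 0.91), ([463, -158, 40], 0.83), ([459, -51, 33], 0.78)]
cap2 [([405, 7, 34], 0.91), ([463, -158, 40], 0.83), ([459, -51, 33], 0.78)]
gem_jar [([710, -102, 33], 0.88)]
polish [([716, 198, 53], 0.59)]
bench_block [([381, -100, 24], 0.79)]
lid_edge [([512, 277, 116], 0.78)]
```

View pics/top0.png

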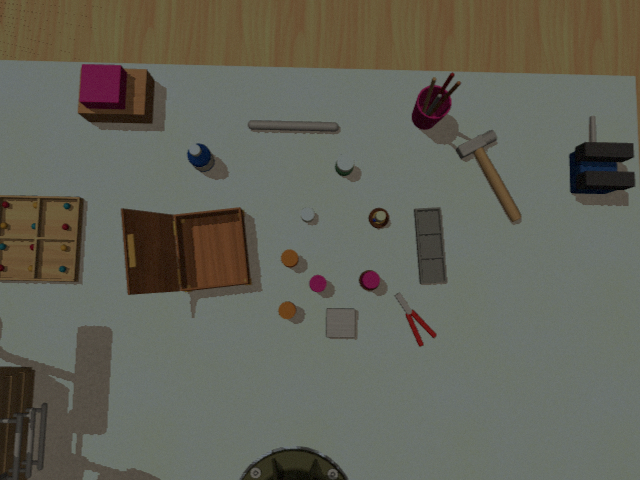

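View pics/side0.png

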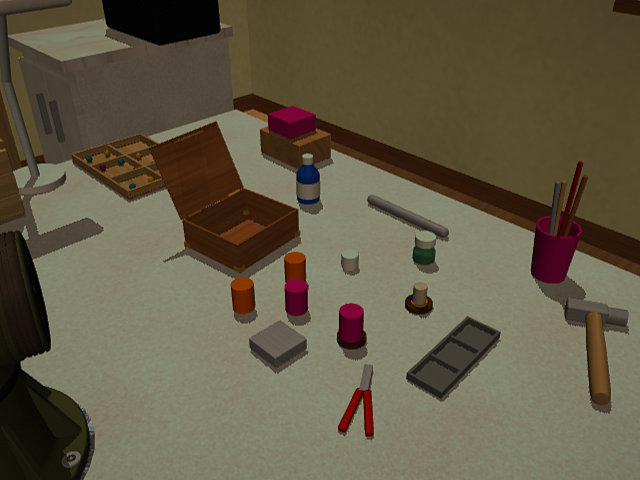

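The top view shows:
- Bare stand at px (378,218).
- Capped stand at (370,281).
- Pink loose cap at (318,284), and capsule at (307,215).
- Orange look-alikes at (290,258) and (287,310), which I'll leave alone.
- Case around (210,250), lid open to the left (+y). Tray at (429,246).

So there are two stands and two caps. Next I'll measure them precisely.

```bash
cat > h.py <<'E'
import numpy as np, cv2
from cell import manip
from scipy.optimize import least_squares
def proj(p,X):
    E=p["extrinsics"]; c=np.atleast_2d(X)@E[:3,:3].T+E[:3,3]
    return np.c_[p["fx"]*c[:,0]/c[:,2]+p["cx"],p["fy"]*c[:,1]/c[:,2]+p["cy"]]
def unproj(p,uv,z):
    E=p["extrinsics"]; uv=np.atleast_2d(uv)
    d=np.c_[(uv[:,0]-p["cx"])/p["fx"],(uv[:,1]-p["cy"])/p["fy"],np.ones(len(uv))]@E[:3,:3]
    o=-E[:3,:3].T@E[:3,3]; return o+d*((z-o[2])/d[:,2])[:,None]
def blobs(mask,amin=40):
    n,l,s,c=cv2.connectedComponentsWithStats(mask.astype(np.uint8))
    return [(l==i,s[i],c[i]) for i in range(1,n) if s[i][4]>amin]
def hsv(p): return cv2.cvtColor(p["pixels"],cv2.COLOR_RGB2HSV)
def pink(p):
    h=hsv(p); return (h[...,0]>150)&(h[...,0]<178)&(h[...,1]>120)&(h[...,2]>50)
def cyl(p,m,r,z0,z1):
    "xy of a vertical cylinder whose silhouette centroid matches mask m"
    t=np.linspace(0,2*np.pi,40); ring=np.c_[r*np.cos(t),r*np.sin(t)]
    v,u=np.nonzero(m); c=np.array([u.mean(),v.mean()])
    def f(xy):
        P=np.vstack([np.c_[ring+xy,np.full(40,z)] for z in(z0,z1)])
        H=cv2.convexHull(proj(p,P).astype(np.float32)); M=cv2.moments(H)
        return [M["m10"]/M["m00"]-c[0],M["m01"]/M["m00"]-c[1]]
    x=unproj(p,c,z1)[0,:2]; return least_squares(f,x,diff_step=1e-3).x
def shot(n):
    s=manip.read_state(); p=manip.camera(n)
    if n=="wrist":
        from scipy.spatial.transform import Rotation as R
        T=np.eye(4); T[:3,:3]=R.from_euler("xyz",s["eef_rot"]).as_matrix(); T[:3,3]=s["eef_pos"]
        p["extrinsics"]=np.linalg.inv(T@p["hand_eye"])
    return p
E
python3 - <<'E'
from h import *
p=shot("top")
for m,s,c in blobs(pink(p)):
    print("pink",c.round(1),s[4],"bench",cyl(p,m,18,0,46).round(1),"stand",cyl(p,m,18,8,54).round(1))
for k in("capsule","stand0","case","lid","cap_tray"):
    for d in manip.masks_of(p,k):
        m=d["mask"]; v,u=np.nonzero(m); print(k,round(d["conf"],2),m.sum(),u.mean().round(1),v.mean().round(1),cv2.minAreaRect(np.c_[u,v].astype(np.float32)))
        c=(u.mean(),v.mean())
        if k=="capsule": print(cyl(p,m,15,0,26).round(1))
        if k=="stand0": print(cyl(p,m,22,0,8).round(1))
        if k=="cap_tray": print(unproj(p,cv2.boxPoints(cv2.minAreaRect(np.c_[u,v].astype(np.float32))),12).round(1),unproj(p,c,8).round(1))
i=p["pixels"][:,:,::-1]
cv2.imwrite("pics/case.png",cv2.resize(i[190:310,110:270],None,fx=5,fy=5,interpolation=cv2.INTER_CUBIC))
cv2.imwrite("pics/mid.png",cv2.resize(i[190:340,270:460],None,fx=4,fy=4,interpolation=cv2.INTER_CUBIC))
E
```

```text
pink [100.   83.3] 1495 bench [888.2 439.6] stand [885.  436.3]
pink [432.1 106.9] 234 bench [ 853.3 -283.6] stand [ 850.3 -281.8]
pink [370.3 279.3] 255 bench [ 475.4 -151.8] stand [ 475.1 -150.8]
pink [317.5 283.1] 220 bench [464.9 -40.9] stand [464.7 -40.8]
capsule 0.51 155 307.3 214.1 ((307.2500305175781, 214.25001525878906), (13.435027122497559, 12.727920532226562), 45.0)
[612.6 -16.6]
stand0 0.85 287 378.2 217.1 ((378.0, 217.0), (18.0, 18.0), 90.0)
[ 611.1 -170.4]
stand0 0.51 46 366.4 285.3 ((365.3583679199219, 281.94903564453125), (20.118911743164062, 10.485251426696777), 64.79888153076172)
[ 463.1 -146.3]
stand0 0.22 4356 150.0 251.7 ((150.6263885498047, 249.51551818847656), (87.79360961914062, 54.90658187866211), 84.89783477783203)
[525.4 318.5]
case 0.96 9807 184.7 250.2 ((186.09156799316406, 248.0701446533203), (86.3166275024414, 125.6461181640625), 86.26860046386719)
case 0.26 4204 150.3 252.0 ((151.1482696533203, 249.7793426513672), (85.95207214355469, 53.8134765625), 85.2363510131836)
lid 0.87 4362 150.0 251.6 ((150.7129669189453, 249.6988983154297), (88.05899810791016, 54.66328048706055), 85.03025817871094)
cap_tray 0.75 2044 430.0 245.1 ((430.2740478515625, 244.6787567138672), (75.75533294677734, 28.20172691345215), 86.24827575683594)
[[ 631.9 -246.2   12. ]
 [ 637.3 -307.2   12. ]
 [ 474.4 -317.1   12. ]
 [ 469.2 -256.9   12. ]] [[ 552.  -282.1    8. ]]
cap_tray 0.64 248 370.4 279.9 ((370.0, 280.0), (16.0, 18.0), 90.0)
[[ 491.  -133.7   12. ]
 [ 491.7 -172.1   12. ]
 [ 457.8 -172.4   12. ]
 [ 457.  -134.1   12. ]] [[ 474.6 -154.3    8. ]]
```

View pics/case.png

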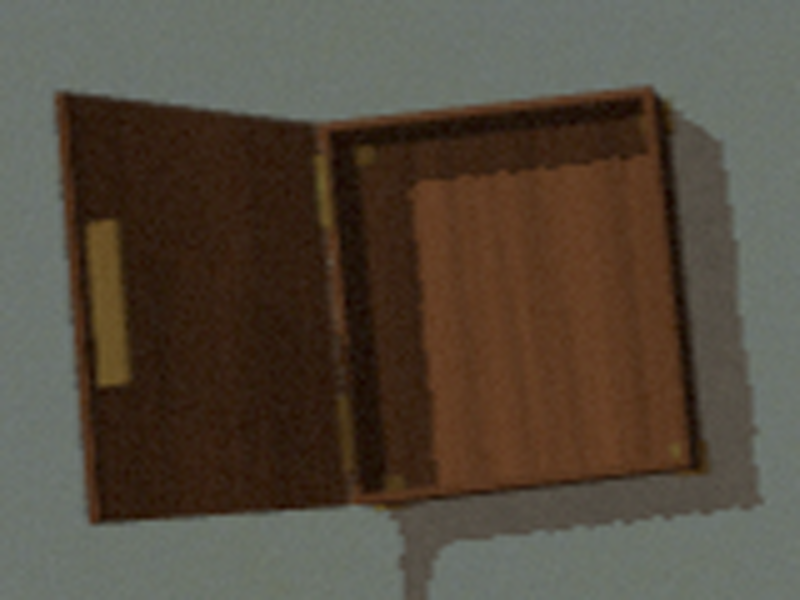

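View pics/mid.png

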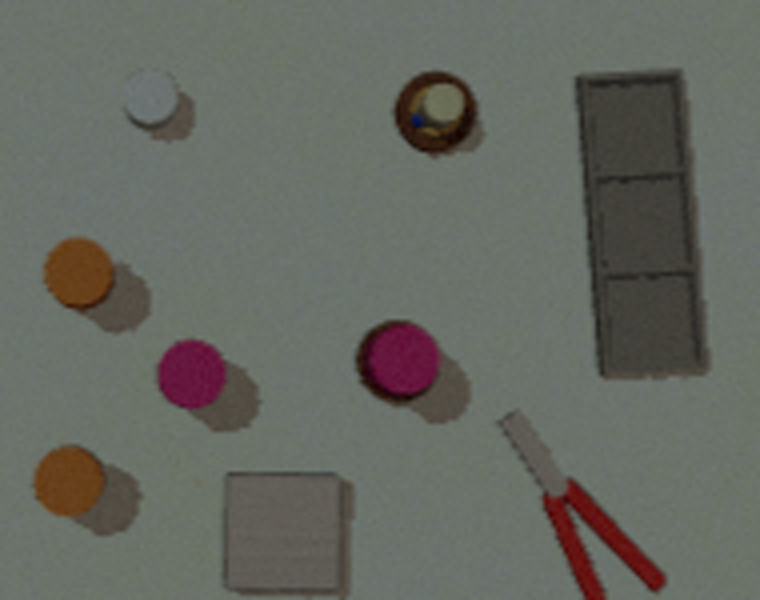

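The case rim corners in full-image pixels are about (174.6,215), (240.4,208), (249.6,283.6) and (181,290). The front wall is on the right. The two caps at (318,283) and (370,279) are clearly pink; those at (290,258) and (287,310) are orange.

```bash
python3 - <<'E'
from h import *
p=shot("top")
def fit(px,z,sx,sy,names):
    W=unproj(p,np.array(px),z)[:,:2]
    # rows: order given as local corner signs
    L=np.array(names)*[sx/2,sy/2]
    f=lambda q:((L@np.array([[np.cos(q[2]),np.sin(q[2])],[-np.sin(q[2]),np.cos(q[2])]])+q[:2])-W).ravel()
    r=least_squares(f,[*W.mean(0),0]); print(W.round(0).tolist(),r.x.round(3),np.abs(r.fun).max().round(1)); return r.x
# image up=+x world, left=+y
c=fit([(174.6,215),(240.4,208),(249.6,283.6),(181,290)],56,158,138,[(1,1),(1,-1),(-1,-1),(-1,1)])
t=fit([(414.5,208.7),(440.5,207.5),(447,284),(420.5,284.3)],12,162,56,[(1,1),(1,-1),(-1,-1),(-1,1)])
# refine tray by mask centroid
def loc(q,x,y): return (q[0]+np.cos(q[2])*x-np.sin(q[2])*y, q[1]+np.sin(q[2])*x+np.cos(q[2])*y)
for x in(-52.7,0,52.7): print("cell",np.round(loc(t,x,0),1))
for xy in((-36,-15),(36,-15),(0,30),(0,69)): print(xy,np.round(loc(c,*xy),1))
print(unproj(p,[(121.6,208.5),(129,294)],56+138*.86).round(0))
E
```

```text
[[599.0, 257.0], [616.0, 122.0], [461.0, 98.0], [445.0, 236.0]] [5.30119e+02 1.78084e+02 1.33000e-01] 2.4
[[630.0, -248.0], [634.0, -304.0], [469.0, -317.0], [467.0, -261.0]] [ 5.50082e+02 -2.82572e+02  7.70000e-02] 2.3
cell [ 497.5 -286.6]
cell [ 550.1 -282.6]
cell [ 602.6 -278.5]
(-36, -15) [496.4 158.4]
(36, -15) [567.8 168. ]
(0, 30) [526.1 207.8]
(0, 69) [521.  246.5]
[[591. 324. 175.]
 [436. 301. 175.]]
```

```bash
python3 -m crank '[{"offset":[0.02,-0.037,0],"spin":0},{"offset":[0.04,-0.073,0],"spin":0},{"offset":[0.062,-0.109,0],"spin":0},{"offset":[0.082,-0.145,0],"spin":0},{"offset":[0.103,-0.181,0],"spin":0},{"offset":[0.123,-0.217,0],"spin":0},{"offset":[0.144,-0.252,0],"spin":0},{"offset":[0.163,-0.286,0],"spin":0}]' 0.7 20
python3 -m crank '[{"offset":[0.02,-0.037,0],"spin":0},{"offset":[0.04,-0.073,0],"spin":0},{"offset":[0.062,-0.109,0],"spin":0},{"offset":[0.082,-0.145,0],"spin":0},{"offset":[0.103,-0.181,0],"spin":0},{"offset":[0.123,-0.217,0],"spin":0},{"offset":[0.144,-0.252,0],"spin":0},{"offset":[0.163,-0.286,0],"spin":0}]'
python3 - <<'E'
from h import *
p=shot("wrist")
cv2.imwrite("pics/w1.png",p["pixels"][:,:,::-1])
print(manip.read_state()["eef_pos"],manip.read_state()["finger_gap"])
for m,s,c in blobs(pink(p),300): print(c.round(),s,cyl(p,m,18,0,46).round(1),cyl(p,m,18,8,54).round(1))
E
```

```text
clock: 2.52
eef_pos: [302.2, 244.4, 170.6]
eef_rot: [3.141, 0.001, 2.887]
wrist_force: [0.9, 0.3, -0.5]
finger_gap: 66.0
clock: 3.18
eef_pos: [466.0, -44.0, 170.8]
eef_rot: [3.141, 0.001, 2.886]
wrist_force: [0.5, 1.0, 0.2]
finger_gap: 65.8
[468.1678717  -48.29194122 170.48480419] 65.92471694167236
[323. 219.] [ 306  198   35   42 1163] [466.3 -41.1] [464.4 -40.7]
[223. 254.] [ 201  232   45   45 1457] [ 477.4 -152.8] [ 475.3 -149.9]
```

View pics/w1.png

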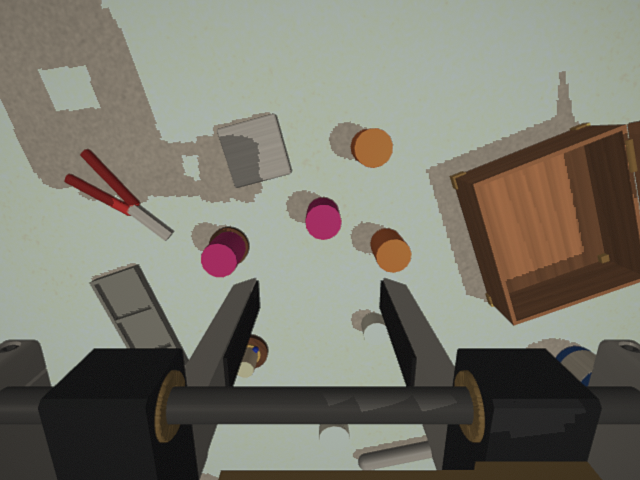

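The wrist picture agrees with the top view: loose pink cap at px (323,219) → (466,−41), capped one at (220,258) → (475,−150). Now I'll grasp the loose cap.

```bash
python3 -m crank '[{"offset":[-0.002,0.007,-0.03],"spin":7},{"offset":[-0.002,0.007,-0.06],"spin":14},{"offset":[-0.002,0.007,-0.09],"spin":19},{"offset":[-0.002,0.007,-0.11],"spin":19},{"offset":[-0.002,0.007,-0.13],"spin":19},{"offset":[-0.002,0.007,-0.145],"spin":19},{"offset":[-0.002,0.007,-0.154],"spin":19},{"offset":[-0.002,0.007,-0.154],"spin":19}]'
python3 -m crank '[{"offset":[0,0,0],"spin":0},{"offset":[0,0,0],"spin":0},{"offset":[0,0,0],"spin":0},{"offset":[0,0,0],"spin":0},{"offset":[0,0,0],"spin":0},{"offset":[0,0,0],"spin":0},{"offset":[0,0,0],"spin":0},{"offset":[0,0,0],"spin":0}]' 0.2 15
```

```text
clock: 3.9
eef_pos: [465.2, -41.1, 15.0]
eef_rot: [3.141, -0.001, -3.067]
wrist_force: [-0.7, -0.8, -0.7]
finger_gap: 65.9
clock: 4.57
eef_pos: [465.3, -41.1, 15.2]
eef_rot: [3.142, -0.0, -3.067]
wrist_force: [0.0, -0.5, 0.6]
finger_gap: 19.5
```

The gap closed past 36 mm, so the cap isn't between the pads. I'll look.

```bash
python3 - <<'E'
from h import *
w=shot("wrist");s=shot("side");t=shot("top")
cv2.imwrite("pics/c2.png",np.hstack([cv2.resize(w["pixels"],(400,300)),cv2.resize(s["pixels"][200:400,200:467],(400,300))])[:,:,::-1])
for m,st,c in blobs(pink(t),30): print(c.round(1),st[4],cyl(t,m,18,0,46).round(1))
E
```

```text
[100.   83.6] 1517 [887.5 439.6]
[433.2 106.2] 319 [ 854.8 -285.9]
[373.1 279.3] 161 [ 475.5 -157.8]
```

View pics/c2.png

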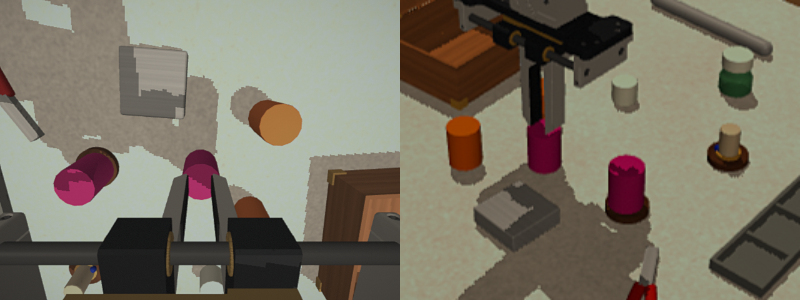

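```bash
python3 - <<'E'
from h import *
w=shot("wrist");s=shot("side")
for n,p in(("w",w),("s",s)):
    for m,st,c in blobs(pink(p),150): print(n,c.round(1),st,unproj(p,c,25).round(0),unproj(p,(c[0],st[1]+st[3]),0).round(0))
    print("TCP px",proj(p,manip.read_state()["eef_pos"]), "hold",proj(p,manip.read_state()["eef_pos"]+[0,0,19]))
m,st,c=[b for b in blobs(pink(s),150) if abs(b[2][0]-297)<15][0]
print("hold 46:",cyl(s,m,18,0,46)); print(w["hand_eye"],manip.hold_point_z)
cv2.imwrite("pics/c3.png",cv2.resize(s["pixels"][240:330,255:375],(800,600),interpolation=cv2.INTER_CUBIC)[:,:,::-1])
E
```

```text
w [320.  277.5] [ 292  240   59   80 3170] [[466. -41.  25.]] [[509. -38.   0.]]
w [133.7 286.4] [  86  244   97   85 5439] [[ 481. -156.   25.]] [[ 527. -172.    0.]]
TCP px [[320.49559512 269.89628415]] hold [[320.58855958 281.60155636]]
s [554.4 251.7] [ 535  216   47   67 1955] [[ 873. -260.   25.]] [[ 823. -292.    0.]]
s [295.6 298.6] [285 279  23  37 660] [[461. -45.  25.]] [[452. -54.   0.]]
s [350.8 322.7] [339 303  25  40 849] [[ 480. -145.   25.]] [[ 469. -157.    0.]]
TCP px [[296.09974945 301.25135708]] hold [[295.81624785 291.52558744]]
hold 46: [462.40376986 -43.4361576 ]
[[-2.11465408e-04 -9.58101563e-01 -2.86428614e-01  8.37137962e+01]
 [ 9.99999877e-01 -7.40725849e-05 -4.90510777e-04 -6.47486262e-01]
 [ 4.48742634e-04 -2.86428683e-01  9.58101460e-01 -2.14397441e+02]
 [ 0.00000000e+00  0.00000000e+00  0.00000000e+00  1.00000000e+00]] 18.8
```

View pics/c3.png

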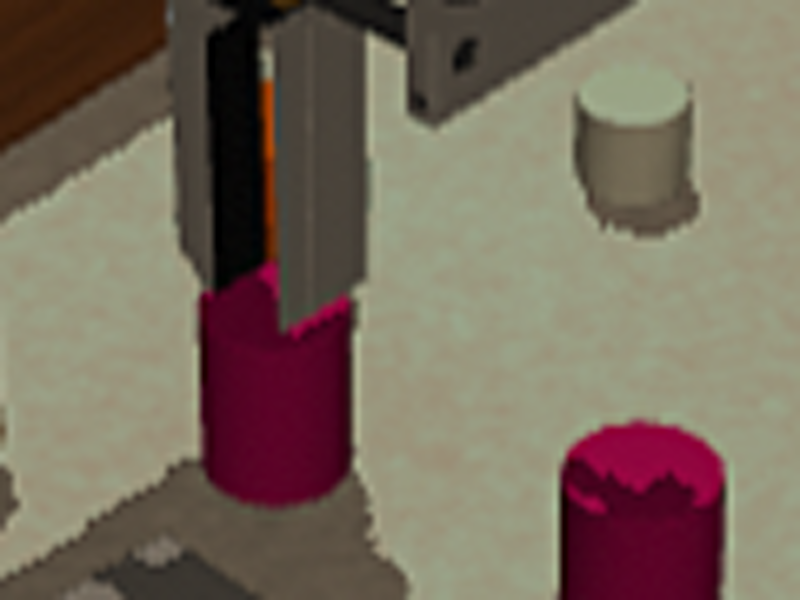

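The fingertips appear above the cap, while the reported TCP z is 15. I'll check the finger height in the side picture.

```bash
python3 - <<'E'
from h import *
s=shot("side"); w=shot("wrist")
for z in (15,25,35,46,56,66):
    print(z,[proj(s,[x,y,z]).round(1).tolist()[0] for x,y in((457,-63),(457,-51),(465,-51),(473,-51),(457,-31),(473,-31),(473,-63))])
print(w["fx"],w["cx"],w["cy"],manip.read_state())
print("wrist w/ reported pose: stand cap top",proj(w,[475,-150.5,54]),"loose top",proj(w,[466,-41,46]))
for m,st,c in blobs(pink(w),300): print(c,st)
cv2.imwrite("pics/c4.png",w["pixels"][180:380,200:440][:,:,::-1].repeat(3,0).repeat(3,1))
E
```

```text
15 [[301.6, 309.8], [296.4, 306.4], [300.2, 304.1], [304.0, 301.9], [287.9, 300.7], [295.5, 296.4], [309.2, 305.3]]
25 [[301.5, 304.7], [296.3, 301.2], [300.1, 299.0], [303.9, 296.8], [287.7, 295.6], [295.3, 291.3], [309.2, 300.2]]
35 [[301.4, 299.5], [296.1, 296.1], [300.0, 293.9], [303.8, 291.7], [287.5, 290.5], [295.2, 286.2], [309.1, 295.0]]
46 [[301.3, 293.7], [296.0, 290.3], [299.8, 288.1], [303.7, 286.0], [287.3, 284.7], [295.0, 280.5], [309.0, 289.3]]
56 [[301.1, 288.4], [295.8, 285.0], [299.7, 282.8], [303.6, 280.7], [287.1, 279.5], [294.8, 275.3], [308.9, 284.0]]
66 [[301.0, 283.0], [295.6, 279.6], [299.6, 277.5], [303.5, 275.3], [286.9, 274.1], [294.7, 270.0], [308.8, 278.6]]
357.27017562955945 319.286912313119 240.65455766676456 {'clock': 4.9167, 'joints': array([-1.66521754e-01,  3.21241685e-01,  1.89817814e+00, -7.37247280e-05,
        9.22950298e-01, -1.81140784e+00]), 'qd': array([-0.0003986 , -0.00060447,  0.00227358, -0.00100354,  0.00085877,
        0.00164504]), 'effort': array([-2.06937533e-03, -4.67167532e+01, -2.76089269e+01, -2.67671590e-02,
        7.10293720e-02, -5.90358150e-05]), 'eef_pos': array([465.23685642, -41.10102304,  15.04060562]), 'eef_rot': array([ 3.14146445e+00, -7.69072001e-04, -3.06745833e+00]), 'wrist_force': array([0.50255116, 0.68673912, 0.09510957]), 'moment': array([0.05060964, 0.02841957, 0.01939038]), 'finger_gap': 18.742487709388765}
wrist w/ reported pose: stand cap top [[116.94068677 299.05374876]] loose top [[320.71490512 291.32059501]]
[320.01009464 277.55425868] [ 292  240   59   80 3170]
[133.62754821 286.36290174] [  86  244   97   85 5445]
```

View pics/c4.png

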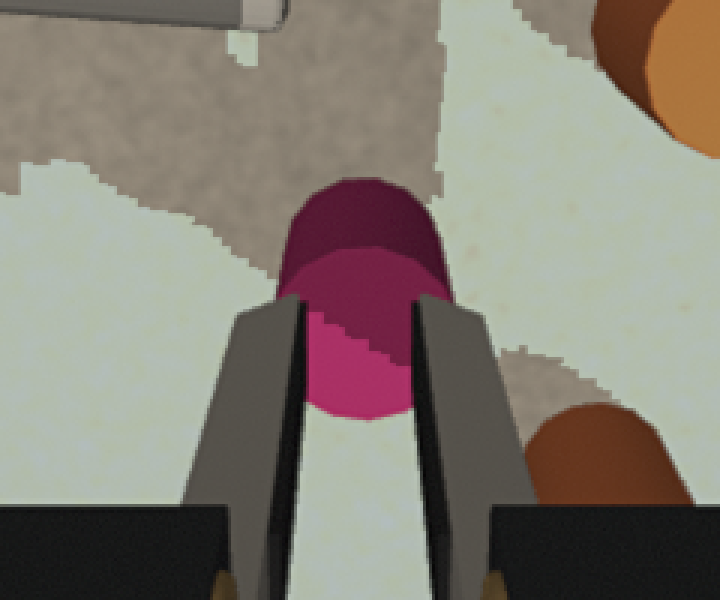

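The camera pose matches the scene: the cap top is predicted at row 291 and seen at about 290. The real fingertips sit near z≈47, while the reported TCP z is 15. The fingers therefore end about 32 mm above the reported TCP, and they are hanging just over the cap. I'll open, go lower in small steps while watching the force, then close again.

```bash
python3 -m crank '[{"offset":[0,0,0],"spin":0},{"offset":[0,0,0],"spin":0},{"offset":[0,0,0],"spin":0},{"offset":[0,0,0],"spin":0},{"offset":[0,0,0],"spin":0},{"offset":[0,0,0],"spin":0},{"offset":[0,0,0],"spin":0},{"offset":[0,0,0],"spin":0}]' 0.7 15
python3 -m crank '[{"offset":[0.001,0,-0.002],"spin":0},{"offset":[0.001,0,-0.005],"spin":0},{"offset":[0.001,0,-0.008],"spin":0},{"offset":[0.001,0,-0.011],"spin":0},{"offset":[0.001,0,-0.014],"spin":0},{"offset":[0.001,0,-0.017],"spin":0},{"offset":[0.001,0,-0.018],"spin":0},{"offset":[0.001,0,-0.018],"spin":0}]'
python3 - <<'E'
from h import *
w=shot("wrist"); s=shot("side")
print(manip.read_state()["wrist_force"])
a=cv2.resize(w["pixels"][180:380,180:460],(400,300)); b=cv2.resize(s["pixels"][230:350,235:395],(400,300),interpolation=cv2.INTER_CUBIC)
cv2.imwrite("pics/c5.png",np.hstack([a,b])[:,:,::-1])
E
```

```text
clock: 5.58
eef_pos: [465.3, -41.1, 15.1]
eef_rot: [3.141, -0.001, -3.067]
wrist_force: [0.5, 0.5, 0.8]
finger_gap: 65.1
clock: 6.25
eef_pos: [466.1, -41.1, -3.3]
eef_rot: [3.141, -0.001, -3.067]
wrist_force: [-0.1, 0.9, 0.0]
finger_gap: 65.6
[ 0.33243725  0.2904384  -0.13730594]
```

View pics/c5.png

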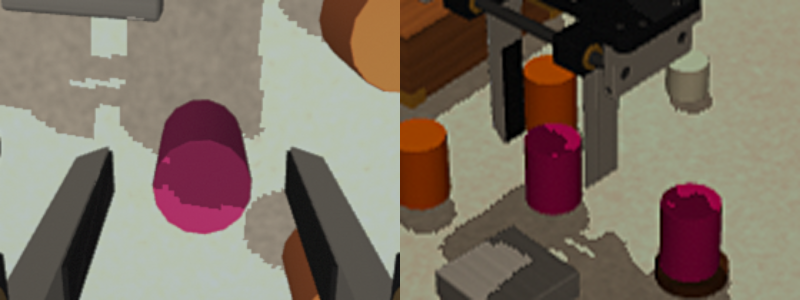

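Confirmed: at reported z −3 the tips are still about 29 mm up, with no force. I'll go down 13 mm more and close.

```bash
python3 -m crank '[{"offset":[0,0,-0.002],"spin":0},{"offset":[0,0,-0.005],"spin":0},{"offset":[0,0,-0.008],"spin":0},{"offset":[0,0,-0.011],"spin":0},{"offset":[0,0,-0.013],"spin":0},{"offset":[0,0,-0.013],"spin":0},{"offset":[0,0,-0.013],"spin":0},{"offset":[0,0,-0.013],"spin":0}]' 
python3 - <<'E'
from h import *
s=shot("side")
print(manip.read_state()["wrist_force"],manip.read_state()["eef_pos"])
for z in (10,16,22): print(z,[proj(s,[x,y,z]).round(1).tolist()[0] for x,y in((458,-74),(458,-86))])
cv2.imwrite("pics/c6.png",cv2.resize(s["pixels"][230:350,235:395],(640,480),interpolation=cv2.INTER_CUBIC)[:,:,::-1])
E
python3 -m crank '[{"offset":[0,0,0],"spin":0},{"offset":[0,0,0],"spin":0},{"offset":[0,0,0],"spin":0},{"offset":[0,0,0],"spin":0},{"offset":[0,0,0],"spin":0},{"offset":[0,0,0],"spin":0},{"offset":[0,0,0],"spin":0},{"offset":[0,0,0],"spin":0}]' 0.2 12
```

```text
clock: 7.02
eef_pos: [466.3, -41.1, -15.9]
eef_rot: [3.142, -0.001, -3.067]
wrist_force: [0.7, -0.2, 0.4]
finger_gap: 66.0
[0.83886603 0.04943771 0.44962172] [466.38339895 -41.12326486 -15.80550206]
10 [[307.0, 315.3], [312.4, 318.9]]
16 [[307.0, 312.3], [312.3, 315.8]]
22 [[306.9, 309.2], [312.3, 312.7]]
clock: 7.73
eef_pos: [466.4, -41.1, -15.8]
eef_rot: [3.142, -0.001, -3.067]
wrist_force: [0.2, 0.4, 0.1]
finger_gap: 35.4
```

View pics/c6.png

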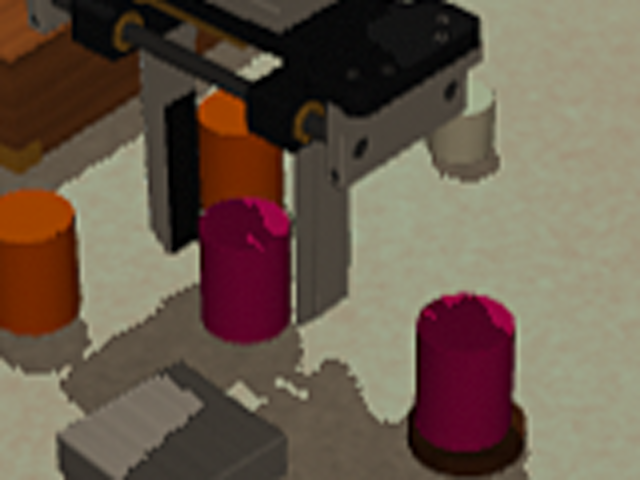

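Gripped (35.4 mm). Lift and carry over to the tray's near cell.

```bash
python3 -m crank '[{"offset":[0,0,0.01],"spin":0},{"offset":[0,0,0.03],"spin":0},{"offset":[0,0,0.055],"spin":0},{"offset":[0,0,0.08],"spin":0},{"offset":[0.0,-0.02,0.1],"spin":0},{"offset":[0.004,-0.05,0.1],"spin":0},{"offset":[0.009,-0.08,0.1],"spin":0},{"offset":[0.014,-0.11,0.1],"spin":0}]' 
python3 -m crank '[{"offset":[0.003,-0.03,0],"spin":0},{"offset":[0.006,-0.06,0],"spin":0},{"offset":[0.01,-0.09,0],"spin":0},{"offset":[0.014,-0.11,0],"spin":0},{"offset":[0.016,-0.125,0],"spin":0},{"offset":[0.017,-0.132,0],"spin":0},{"offset":[0.017,-0.132,0],"spin":0},{"offset":[0.017,-0.132,0],"spin":0}]' 
python3 - <<'E'
from h import *
w=shot("wrist"); st=manip.read_state(); print(st["eef_pos"],st["finger_gap"])
cv2.imwrite("pics/c7.png",w["pixels"][:,:,::-1])
for x,y in((497.5,-286.6),(550.1,-282.6),(602.6,-278.5)): print(proj(w,[x,y,4]).round())
for m,s,c in blobs(pink(w),300): print(c,s,cyl(w,m,18,st["eef_pos"][2]+15.8,st["eef_pos"][2]+61.8))
E
```

```text
clock: 8.4
eef_pos: [480.6, -152.4, 85.6]
eef_rot: [-3.141, 0.001, -3.067]
wrist_force: [0.2, 0.1, -0.3]
finger_gap: 35.0
clock: 9.07
eef_pos: [497.5, -283.9, 85.8]
eef_rot: [-3.141, 0.001, -3.067]
wrist_force: [-0.3, 0.3, -0.5]
finger_gap: 35.2
[ 497.56188862 -283.55811891   85.755452  ] 35.17367684414995
[[317. 235.]]
[[317. 291.]]
[[318. 342.]]
[496.56881649 231.30984043] [ 460  203   73   59 3008] [ 453.38590854 -201.74482882]
[319.48873114 302.48961846] [ 282  253   75   97 5635] [ 497.59555113 -284.49820509]
```

View pics/c7.png

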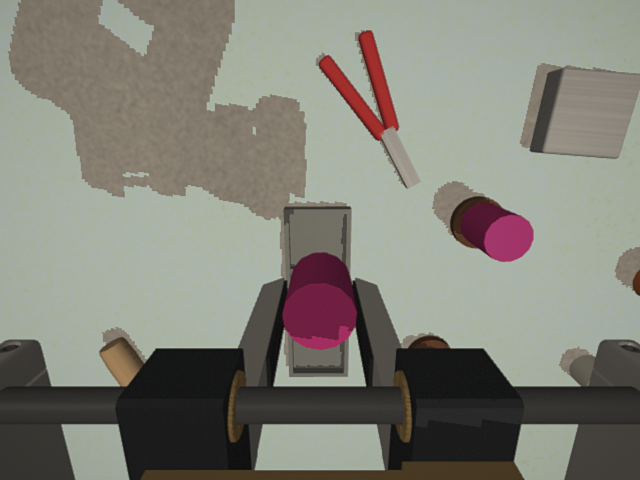

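The tray is at cols 284–351, rows 206–375. The predicted cell centre (317,235) is in the middle of the near compartment. Lower and release.

```bash
python3 -m crank '[{"offset":[0,-0.003,-0.02],"spin":0},{"offset":[0,-0.003,-0.045],"spin":0},{"offset":[0,-0.003,-0.065],"spin":0},{"offset":[0,-0.003,-0.08],"spin":0},{"offset":[0,-0.003,-0.09],"spin":0},{"offset":[0,-0.003,-0.095],"spin":0},{"offset":[0,-0.003,-0.097],"spin":0},{"offset":[0,-0.003,-0.097],"spin":0}]' 
python3 -m crank '[{"offset":[0,0,0],"spin":0},{"offset":[0,0,0],"spin":0},{"offset":[0,0,0],"spin":0},{"offset":[0,0,0],"spin":0},{"offset":[0,0,0],"spin":0},{"offset":[0,0,0.02],"spin":0},{"offset":[0,0,0.05],"spin":0},{"offset":[0,0,0.09],"spin":0}]' 0.65
python3 - <<'E'
from h import *
st=manip.read_state(); w=shot("wrist"); print(st["eef_pos"])
for m,s,c in blobs(pink(w),300): print(c.round(),s,cyl(w,m,18,4,50).round(1),cyl(w,m,18,8,54).round(1))
E
```

```text
clock: 9.78
eef_pos: [497.8, -286.4, -10.8]
eef_rot: [-3.141, 0.001, -3.066]
wrist_force: [0.2, 0.9, -0.3]
finger_gap: 35.2
clock: 10.45
eef_pos: [496.5, -285.6, 78.2]
eef_rot: [3.139, -0.002, -3.066]
wrist_force: [0.4, 0.8, 0.2]
finger_gap: 60.9
[ 496.51294104 -285.60842225   78.18152116]
[503. 236.] [ 465  206   76   61 3218] [ 476.6 -148.2] [ 475.6 -150.5]
[319. 250.] [ 295  220   49   60 2331] [ 497.9 -286.5] [ 496.5 -286.6]
```

Cap sits in its cell at (498,−286.5). Next, the capped stand.

```bash
python3 -m crank '[{"offset":[-0.005,0.035,0],"spin":0},{"offset":[-0.011,0.07,0],"spin":0},{"offset":[-0.016,0.1,0],"spin":0},{"offset":[-0.019,0.12,0],"spin":0},{"offset":[-0.021,0.132,0],"spin":0},{"offset":[-0.021,0.135,0],"spin":0},{"offset":[-0.021,0.135,-0.01],"spin":0},{"offset":[-0.021,0.135,-0.02],"spin":0}]' 
python3 -m crank '[{"offset":[0,0,-0.01],"spin":0},{"offset":[0,0,-0.03],"spin":0},{"offset":[0,0,-0.045],"spin":0},{"offset":[0,0,-0.055],"spin":0},{"offset":[0,0,-0.062],"spin":0},{"offset":[0,0,-0.065],"spin":0},{"offset":[0,0,-0.065],"spin":0},{"offset":[0,0,-0.065],"spin":0}]' 
python3 -m crank '[{"offset":[0,0,0],"spin":0},{"offset":[0,0,0],"spin":0},{"offset":[0,0,0],"spin":0},{"offset":[0,0,0],"spin":0},{"offset":[0,0,0],"spin":0},{"offset":[0,0,0],"spin":0},{"offset":[0,0,0],"spin":0},{"offset":[0,0,0],"spin":0}]' 0.2 12
python3 -m crank '[{"offset":[0,0,0.005],"spin":0},{"offset":[0,0,0.015],"spin":0},{"offset":[0,0,0.03],"spin":0},{"offset":[0,0,0.05],"spin":0},{"offset":[0,0,0.07],"spin":0},{"offset":[0,0,0.085],"spin":0},{"offset":[0,0,0.1],"spin":0},{"offset":[0,0,0.1],"spin":0}]' 
python3 - <<'E'
from h import *
st=manip.read_state(); w=shot("wrist"); print(st["eef_pos"])
cv2.imwrite("pics/c8.png",w["pixels"][:,:,::-1])
for m,s,c in blobs(pink(w),300): print(c.round(),s,cyl(w,m,18,4,50).round(1))
for d in manip.masks_of(w,"stand0"): print(d["conf"],d["mask"].sum(),cyl(w,d["mask"],22,0,8))
E
```

```text
clock: 11.17
eef_pos: [479.5, -153.7, 67.4]
eef_rot: [-3.135, 0.009, -3.066]
wrist_force: [-0.5, -0.9, 0.1]
finger_gap: 60.9
clock: 11.83
eef_pos: [479.8, -154.0, 2.7]
eef_rot: [-3.135, 0.009, -3.066]
wrist_force: [-0.6, -0.0, 0.3]
finger_gap: 61.0
clock: 12.5
eef_pos: [479.9, -154.0, 2.9]
eef_rot: [-3.135, 0.009, -3.066]
wrist_force: [-0.5, 1.1, 2.1]
finger_gap: 35.5
clock: 13.17
eef_pos: [481.3, -154.5, 106.4]
eef_rot: [-3.133, 0.014, -3.066]
wrist_force: [-0.1, -0.2, 0.2]
finger_gap: 35.1
[ 481.25514974 -154.52542563  106.36873774]
[165. 243.] [ 134  216   62   55 2344] [ 497.9 -286.6]
[320. 288.] [ 284  242   71   90 4941] [ 528.9 -151.8]
0.74 1559 [ 615.59553331 -169.2053378 ]
0.7 1750 [ 474.82902778 -151.33193791]
```

View pics/c8.png

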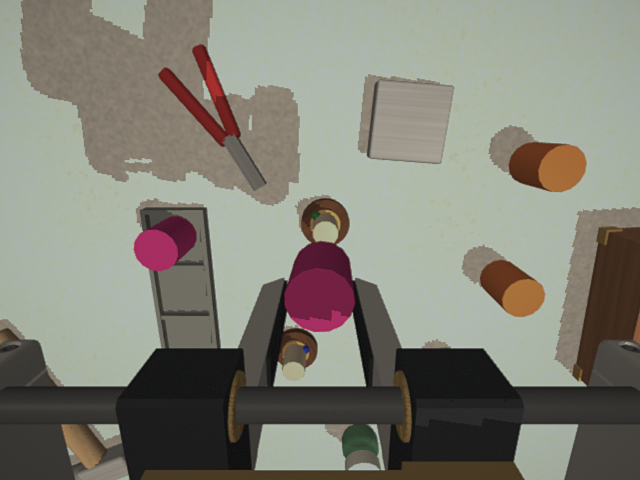

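The cap is off the stand (green stone at px (325,222)) and the first cap is in the tray. I'll find where the cap sits in the grip.

```bash
python3 - <<'E'
from h import *
w=shot("wrist"); st=manip.read_state(); print(st["eef_pos"],st["eef_rot"],st["finger_gap"])
z=st["eef_pos"][2]+5.1
for m,s,c in blobs(pink(w),300):
    if abs(c[0]-320)<20: print(cyl(w,m,18,z,z+46))
E
python3 -m crank '[{"offset":[0.02,-0.03,0],"spin":0},{"offset":[0.04,-0.06,0],"spin":0},{"offset":[0.055,-0.09,0],"spin":0},{"offset":[0.065,-0.11,0],"spin":0},{"offset":[0.07,-0.125,0],"spin":0},{"offset":[0.072,-0.128,0],"spin":0},{"offset":[0.072,-0.128,0],"spin":0},{"offset":[0.072,-0.128,0],"spin":0}]' 
python3 - <<'E'
from h import *
w=shot("wrist"); st=manip.read_state(); print(st["eef_pos"],st["eef_rot"],st["finger_gap"])
z=st["eef_pos"][2]+5.1
for m,s,c in blobs(pink(w),300):
    print(c.round(),cyl(w,m,18,z,z+46))
E
```

```text
[ 479.64182121 -153.87169428  102.41406571] [-3.13506081  0.00895283 -3.06634206] 35.31802113483929
[ 476.79021636 -154.41087859]
clock: 13.98
eef_pos: [551.2, -281.0, 101.7]
eef_rot: [-3.136, 0.008, -3.066]
wrist_force: [-0.6, 0.1, -0.2]
finger_gap: 35.0
[ 551.28284716 -280.8486691   102.052648  ] [-3.1356337   0.0082557  -3.06573167] 35.18210423227803
[319. 174.] [ 485.33786207 -286.68542397]
[320. 288.] [ 547.34649459 -281.54598678]
[310. 462.] [ 673.83591538 -278.40397258]
```

```bash
python3 -m crank '[{"offset":[0.0025,-0.001,-0.02],"spin":0},{"offset":[0.0025,-0.001,-0.045],"spin":0},{"offset":[0.0025,-0.001,-0.065],"spin":0},{"offset":[0.0025,-0.001,-0.08],"spin":0},{"offset":[0.0025,-0.001,-0.092],"spin":0},{"offset":[0.0025,-0.001,-0.1],"spin":0},{"offset":[0.0025,-0.001,-0.102],"spin":0},{"offset":[0.0025,-0.001,-0.102],"spin":0}]' 
python3 -m crank '[{"offset":[0,0,0],"spin":0},{"offset":[0,0,0],"spin":0},{"offset":[0,0,0],"spin":0},{"offset":[0,0,0],"spin":0},{"offset":[0,0,0.01],"spin":0},{"offset":[0,0,0.04],"spin":0},{"offset":[0,0,0.08],"spin":0},{"offset":[0,0,0.1],"spin":0}]' 0.65
python3 - <<'E'
from h import *
shot("wrist"); st=manip.read_state(); w=shot("wrist"); print(st["eef_pos"],st["eef_rot"])
for m,s,c in blobs(pink(w),300): print(c.round(),s,cyl(w,m,18,4,50).round(1))
for d in manip.masks_of(w,"stand0"): print(d["conf"],d["mask"].sum(),cyl(w,d["mask"],22,0,8))
t=shot("top")
for d in manip.masks_of(t,"stand0"): print("top",d["conf"],d["mask"].sum(),cyl(t,d["mask"],22,0,8))
for d in manip.masks_of(t,"capsule"): print("top",d["conf"],d["mask"].sum(),cyl(t,d["mask"],15,0,26))
E
```

```text
clock: 14.7
eef_pos: [553.9, -281.6, 0.2]
eef_rot: [-3.136, 0.008, -3.065]
wrist_force: [0.5, -0.0, -0.4]
finger_gap: 35.4
clock: 15.37
eef_pos: [554.9, -282.2, 105.4]
eef_rot: [-3.133, 0.012, -3.065]
wrist_force: [-0.1, -0.3, 1.2]
finger_gap: 61.2
[ 556.08352774 -282.87509933  108.39591371] [-3.13038852  0.01587356 -3.06533404]
[322. 167.] [ 299  142   48   50 1802] [ 497.7 -286.5]
[324. 230.] [ 303  202   44   54 1877] [ 550.1 -281. ]
[312. 457.] [ 288  442   50   28 1133] [ 802.7 -273.1]
0.85 1842 [ 613.15619431 -168.72280568]
0.79 2402 [ 475.84683997 -150.61227599]
top 0.91 301 [ 610.70216641 -171.75792724]
top 0.83 332 [ 475.10215655 -152.83092825]
top 0.52 166 [610.94895984 -16.74383018]
```

Caps are at (497.7,−286.5) and (550.1,−281), inside their cells. Now the bare stand.

```bash
python3 -m crank '[{"offset":[0.015,0.03,0],"spin":0},{"offset":[0.03,0.06,0],"spin":0},{"offset":[0.045,0.09,0],"spin":0},{"offset":[0.052,0.105,0],"spin":0},{"offset":[0.055,0.112,0],"spin":0},{"offset":[0.055,0.112,0],"spin":0},{"offset":[0.055,0.112,0],"spin":0},{"offset":[0.055,0.112,0],"spin":0}]' 0.5
python3 - <<'E'
from h import *
shot("wrist"); st=manip.read_state(); w=shot("wrist"); print(st["eef_pos"],st["eef_rot"],st["finger_gap"])
for d in manip.masks_of(w,"stand0"): print(d["conf"],d["mask"].sum(),cyl(w,d["mask"],22,0,8))
h=hsv(w)
cv2.imwrite("pics/c9.png",w["pixels"][150:390,200:520][:,:,::-1].repeat(2,0).repeat(2,1))
E
```

```text
clock: 16.33
eef_pos: [607.6, -170.4, 98.6]
eef_rot: [-3.137, 0.006, -3.067]
wrist_force: [0.0, 0.3, -0.4]
finger_gap: 46.7
[ 607.68284206 -170.50515781   98.74986447] [-3.13688848  0.00612671 -3.06693723] 46.848416616400876
0.8 2772 [ 475.84835141 -151.58665802]
0.77 1865 [ 611.04195593 -170.39413422]
0.4 8762 [ 562.75350584 -277.02373111]
```

View pics/c9.png

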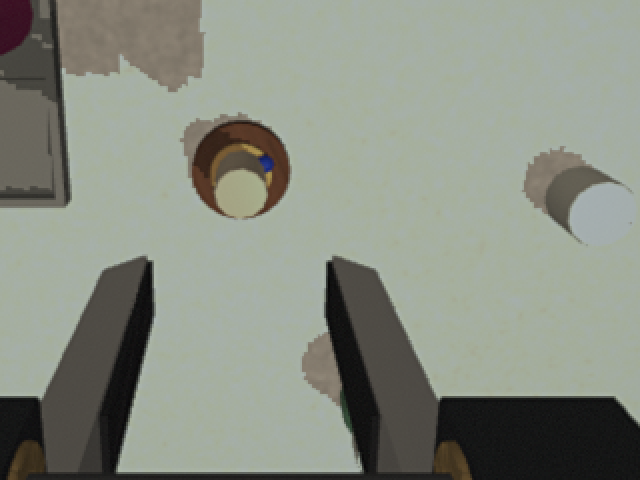

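```bash
python3 - <<'E'
from h import *
w=shot("wrist"); print(unproj(w,[320.5,246.5],40))
E
python3 -m crank '[{"offset":[0.0035,0,-0.02],"spin":0},{"offset":[0.0035,0,-0.045],"spin":0},{"offset":[0.0035,0,-0.07],"spin":0},{"offset":[0.0035,0,-0.09],"spin":0},{"offset":[0.0035,0,-0.105],"spin":0},{"offset":[0.0035,0,-0.112],"spin":0},{"offset":[0.0035,0,-0.114],"spin":0},{"offset":[0.0035,0,-0.114],"spin":0}]'
python3 -m crank '[{"offset":[0,0,0],"spin":0},{"offset":[0,0,0],"spin":0},{"offset":[0,0,0],"spin":0},{"offset":[0,0,0],"spin":0},{"offset":[0,0,0],"spin":0},{"offset":[0,0,0],"spin":0},{"offset":[0,0,0],"spin":0},{"offset":[0,0,0],"spin":0}]' 0.05 20
python3 -m crank '[{"offset":[0,0,0.005],"spin":0},{"offset":[0,0,0.025],"spin":0},{"offset":[0,0,0.05],"spin":0},{"offset":[0,0,0.08],"spin":0},{"offset":[0,0,0.105],"spin":0},{"offset":[0,0,0.12],"spin":0},{"offset":[0,0,0.12],"spin":0},{"offset":[0,0,0.12],"spin":0}]'
```

```text
[[ 611.15183716 -170.17018091   40.        ]]
clock: 17.2
eef_pos: [611.5, -170.4, -14.8]
eef_rot: [-3.137, 0.007, -3.067]
wrist_force: [-0.4, -0.2, 0.8]
finger_gap: 46.9
clock: 17.87
eef_pos: [611.8, -170.5, -14.2]
eef_rot: [-3.136, 0.007, -3.067]
wrist_force: [-1.9, 1.0, 5.4]
finger_gap: 21.9
clock: 18.53
eef_pos: [611.8, -170.5, 105.8]
eef_rot: [-3.136, 0.008, -3.067]
wrist_force: [0.1, 0.3, -1.5]
finger_gap: 21.6
```

Gripped (21.6 mm). Carry it to the case slot while turning the jaws along the case's x.

```bash
python3 -m crank '[{"offset":[-0.003,0.02,0],"spin":-6},{"offset":[-0.006,0.05,0],"spin":-13},{"offset":[-0.01,0.08,0],"spin":-20},{"offset":[-0.015,0.11,0],"spin":-27},{"offset":[-0.019,0.14,0],"spin":-34},{"offset":[-0.022,0.165,0],"spin":-41},{"offset":[-0.024,0.18,0],"spin":-45},{"offset":[-0.024,0.18,0],"spin":-45}]'
python3 -m crank '[{"offset":[-0.003,0.02,0],"spin":-6},{"offset":[-0.006,0.05,0],"spin":-13},{"offset":[-0.01,0.08,0],"spin":-20},{"offset":[-0.014,0.11,0],"spin":-27},{"offset":[-0.017,0.135,0],"spin":-34},{"offset":[-0.02,0.158,0],"spin":-41},{"offset":[-0.02,0.158,0],"spin":-42},{"offset":[-0.02,0.158,0],"spin":-42}]'
python3 - <<'E'
from h import *
shot("wrist"); w=shot("wrist"); st=manip.read_state(); print(st["eef_pos"],st["eef_rot"],st["finger_gap"])
cv2.imwrite("pics/c10.png",w["pixels"][:,:,::-1])
c=np.array([530.1,178.1]); a=.133; R=np.array([[np.cos(a),-np.sin(a)],[np.sin(a),np.cos(a)]])
for xy in((79,69),(79,-69),(-79,-69),(-79,69)): print(proj(w,[*(R@xy+c),56]).round())
E
```

```text
clock: 19.2
eef_pos: [586.6, 12.3, 104.0]
eef_rot: [-3.135, 0.005, 2.43]
wrist_force: [0.1, -0.2, -0.5]
finger_gap: 21.3
clock: 19.87
eef_pos: [566.1, 170.2, 102.5]
eef_rot: [-3.133, 0.006, 1.7]
wrist_force: [0.1, 0.0, -0.6]
finger_gap: 21.7
[566.55129697 169.02034337 103.03818605] [-3.13334859  0.00573578  1.69960007] 21.29091533675723
[[383. 134.]]
[[374. 312.]]
[[180. 311.]]
[[157. 135.]]
```

View pics/c10.png

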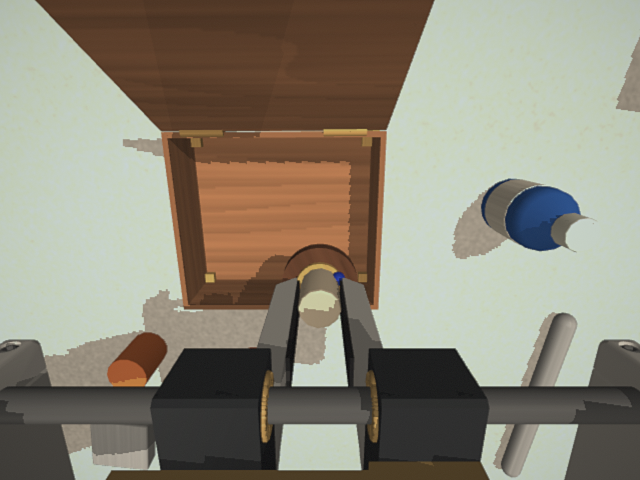

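The rim corners, seen at (387,132), (379,308), (183,308) and (162,133), are shifted by about 3 mm from the prediction. The case centre is therefore about (533,180). The stand hangs over the right front of the inside, so I'll lower it there.

```bash
python3 -m crank '[{"offset":[0.003,0,-0.02],"spin":0},{"offset":[0.003,0,-0.045],"spin":0},{"offset":[0.003,0,-0.07],"spin":0},{"offset":[0.003,0,-0.09],"spin":0},{"offset":[0.003,0,-0.105],"spin":0},{"offset":[0.003,0,-0.110],"spin":0},{"offset":[0.003,0,-0.1125],"spin":0},{"offset":[0.003,0,-0.1125],"spin":0}]'
python3 -m crank '[{"offset":[0,0,0],"spin":0},{"offset":[0,0,0],"spin":0},{"offset":[0,0,0],"spin":0},{"offset":[0,0,0],"spin":0},{"offset":[0,0,0.02],"spin":0},{"offset":[0,0,0.05],"spin":0},{"offset":[0,0,0.085],"spin":0},{"offset":[0,0,0.115],"spin":0}]' 0.42
python3 - <<'E'
from h import *
shot("wrist"); w=shot("wrist"); st=manip.read_state(); print(st["eef_pos"],st["eef_rot"],st["finger_gap"])
for d in manip.masks_of(w,"stand0"): print(d["conf"],d["mask"].sum(),cyl(w,d["mask"],22,4,12))
t=shot("top")
for d in manip.masks_of(t,"stand0"): print("top",d["conf"],d["mask"].sum(),cyl(t,d["mask"],22,0,8))
for d in manip.masks_of(t,"capsule"): print("top",d["conf"],d["mask"].sum(),cyl(t,d["mask"],15,0,26))
E
```

```text
clock: 20.63
eef_pos: [569.9, 168.3, -9.2]
eef_rot: [-3.134, 0.006, 1.7]
wrist_force: [-0.3, 0.4, -0.7]
finger_gap: 21.1
clock: 21.3
eef_pos: [570.0, 168.4, 108.1]
eef_rot: [-3.134, 0.006, 1.7]
wrist_force: [0.5, 0.1, -0.6]
finger_gap: 40.1
[572.24525937 168.97896488 111.46351545] [3.14095606 0.00490099 1.70017159] 39.98440208188979
0.88 1723 [570.56147803 168.55128641]
top 0.92 328 [ 475.18195048 -151.95351246]
top 0.55 155 [572.39620868 159.15730179]
top 0.7 175 [612.60138939 -17.34503869]
top 0.59 1374 [ 564.53567967 -276.75439143]
```

```bash
python3 -m crank '[{"offset":[-0.01,-0.03,0],"spin":0},{"offset":[-0.02,-0.065,0],"spin":0},{"offset":[-0.03,-0.1,0],"spin":0},{"offset":[-0.04,-0.135,0],"spin":0},{"offset":[-0.05,-0.17,0],"spin":0},{"offset":[-0.06,-0.2,0],"spin":0},{"offset":[-0.065,-0.22,0],"spin":0},{"offset":[-0.065,-0.22,0],"spin":0}]' 0.5
python3 -m crank '[{"offset":[-0.01,-0.03,0],"spin":0},{"offset":[-0.02,-0.06,0],"spin":0},{"offset":[-0.027,-0.085,0],"spin":0},{"offset":[-0.031,-0.1,0],"spin":0},{"offset":[-0.031,-0.1,0],"spin":0},{"offset":[-0.031,-0.1,0],"spin":0},{"offset":[-0.031,-0.1,0],"spin":0},{"offset":[-0.031,-0.1,0],"spin":0}]'
python3 - <<'E'
from h import *
shot("wrist"); w=shot("wrist"); st=manip.read_state(); print(st["eef_pos"],st["eef_rot"],st["finger_gap"])
for d in manip.masks_of(w,"stand0"):
    print(d["conf"],d["mask"].sum(),cyl(w,d["mask"],22,0,8))
E
```

```text
clock: 22.27
eef_pos: [502.9, -54.7, 103.4]
eef_rot: [-3.129, 0.006, 1.697]
wrist_force: [0.3, 0.3, -0.1]
finger_gap: 46.6
clock: 22.93
eef_pos: [472.1, -153.5, 103.1]
eef_rot: [-3.129, 0.005, 1.698]
wrist_force: [0.2, -0.6, -0.3]
finger_gap: 47.1
[ 472.09299587 -153.74312134  103.27486182] [-3.12924892  0.00553971  1.69818263] 46.79420388158344
0.82 1868 [ 476.36414965 -151.35647194]
```

```bash
python3 -m crank '[{"offset":[0.0035,0.0025,-0.02],"spin":0},{"offset":[0.0035,0.0025,-0.045],"spin":0},{"offset":[0.0035,0.0025,-0.07],"spin":0},{"offset":[0.0035,0.0025,-0.095],"spin":0},{"offset":[0.0035,0.0025,-0.11],"spin":0},{"offset":[0.0035,0.0025,-0.116],"spin":0},{"offset":[0.0035,0.0025,-0.118],"spin":0},{"offset":[0.0035,0.0025,-0.118],"spin":0}]'
python3 -m crank '[{"offset":[0,0,0],"spin":0},{"offset":[0,0,0],"spin":0},{"offset":[0,0,0],"spin":0},{"offset":[0,0,0],"spin":0},{"offset":[0,0,0],"spin":0},{"offset":[0,0,0],"spin":0},{"offset":[0,0,0],"spin":0},{"offset":[0,0,0],"spin":0}]' 0.05 20
python3 -m crank '[{"offset":[0,0,0.005],"spin":0},{"offset":[0,0,0.025],"spin":0},{"offset":[0,0,0.05],"spin":0},{"offset":[0,0,0.08],"spin":0},{"offset":[0,0,0.105],"spin":0},{"offset":[0,0,0.12],"spin":0},{"offset":[0,0,0.12],"spin":0},{"offset":[0,0,0.12],"spin":0}]'
```

```text
clock: 23.75
eef_pos: [475.8, -151.3, -14.3]
eef_rot: [-3.13, 0.006, 1.698]
wrist_force: [-0.3, 0.4, 0.4]
finger_gap: 46.6
clock: 24.42
eef_pos: [476.1, -151.4, -13.9]
eef_rot: [-3.13, 0.006, 1.698]
wrist_force: [-1.3, 0.3, 6.4]
finger_gap: 21.5
clock: 25.08
eef_pos: [476.2, -151.5, 106.3]
eef_rot: [-3.131, 0.007, 1.698]
wrist_force: [0.4, -0.2, -1.1]
finger_gap: 21.2
```

```bash
python3 -m crank '[{"offset":[0.002,0.02,0],"spin":0},{"offset":[0.004,0.055,0],"spin":0},{"offset":[0.006,0.09,0],"spin":0},{"offset":[0.008,0.125,0],"spin":0},{"offset":[0.01,0.16,0],"spin":0},{"offset":[0.012,0.185,0],"spin":0},{"offset":[0.013,0.2,0],"spin":0},{"offset":[0.013,0.2,0],"spin":0}]'
python3 -m crank '[{"offset":[0.002,0.02,0],"spin":0},{"offset":[0.004,0.05,0],"spin":0},{"offset":[0.006,0.08,0],"spin":0},{"offset":[0.01,0.1,0],"spin":0},{"offset":[0.01,0.11,0],"spin":0},{"offset":[0.01,0.112,0],"spin":0},{"offset":[0.01,0.112,0],"spin":0},{"offset":[0.01,0.112,0],"spin":0}]'
python3 - <<'E'
from h import *
shot("wrist"); w=shot("wrist"); st=manip.read_state(); print(st["eef_pos"],st["eef_rot"],st["finger_gap"])
for d in manip.masks_of(w,"stand0"): print(d["conf"],d["mask"].sum(),cyl(w,d["mask"],22,4,12))
E
```

```text
clock: 25.75
eef_pos: [488.4, 50.9, 104.7]
eef_rot: [-3.129, 0.006, 1.701]
wrist_force: [0.3, -0.7, -1.8]
finger_gap: 21.3
clock: 26.42
eef_pos: [498.2, 161.7, 104.3]
eef_rot: [-3.128, 0.006, 1.7]
wrist_force: [0.0, 0.5, -1.2]
finger_gap: 21.3
[498.38686666 161.74051086 104.63547836] [-3.12833977  0.00608721  1.69978701] 21.597419693992077
0.95 1917 [571.16436102 167.91943738]
0.83 3754 [504.13331204 111.23540399]
```

```bash
python3 -m crank '[{"offset":[0.001,0,-0.02],"spin":0},{"offset":[0.001,0,-0.045],"spin":0},{"offset":[0.001,0,-0.07],"spin":0},{"offset":[0.001,0,-0.09],"spin":0},{"offset":[0.001,0,-0.105],"spin":0},{"offset":[0.001,0,-0.111],"spin":0},{"offset":[0.001,0,-0.1135],"spin":0},{"offset":[0.001,0,-0.1135],"spin":0}]'
python3 -m crank '[{"offset":[0,0,0],"spin":0},{"offset":[0,0,0],"spin":0},{"offset":[0,0,0],"spin":0},{"offset":[0,0,0],"spin":0},{"offset":[0,0,0.02],"spin":0},{"offset":[0,0,0.05],"spin":0},{"offset":[0,0,0.085],"spin":0},{"offset":[0,0,0.115],"spin":0}]' 0.42
python3 - <<'E'
from h import *
shot("wrist"); w=shot("wrist"); st=manip.read_state(); print(st["eef_pos"],st["eef_rot"],st["finger_gap"])
for d in manip.masks_of(w,"stand0"): print(d["conf"],d["mask"].sum(),cyl(w,d["mask"],22,4,12))
t=shot("top")
for d in manip.masks_of(t,"capsule"): print("top",d["conf"],d["mask"].sum(),cyl(t,d["mask"],15,0,26))
cv2.imwrite("pics/c11.png",w["pixels"][:,:,::-1])
E
```

```text
clock: 27.23
eef_pos: [499.6, 161.6, -8.6]
eef_rot: [-3.129, 0.006, 1.7]
wrist_force: [-0.6, 0.2, -0.6]
finger_gap: 21.2
clock: 27.9
eef_pos: [499.6, 161.7, 108.7]
eef_rot: [-3.129, 0.006, 1.699]
wrist_force: [-0.8, 0.1, -0.8]
finger_gap: 39.3
[501.93164468 162.26699352 111.57117287] [-3.13693669  0.00506478  1.69954593] 39.44967817842549
0.81 1857 [570.83884216 168.18915518]
0.6 1742 [500.34695306 161.77653106]
top 0.61 159 [612.21431454 -16.69566518]
```

View pics/c11.png

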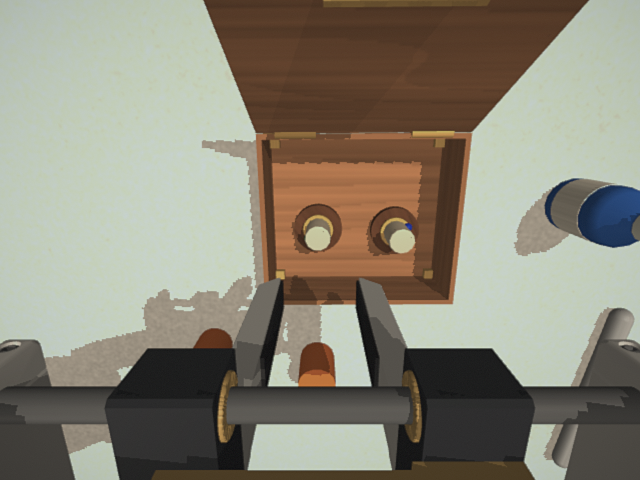

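Both stands are upright in the case (px (318,232) and (398,232)). Next, the capsule.

```bash
python3 -m crank '[{"offset":[0.018,-0.03,0],"spin":0},{"offset":[0.036,-0.06,0],"spin":0},{"offset":[0.054,-0.09,0],"spin":0},{"offset":[0.072,-0.12,0],"spin":0},{"offset":[0.09,-0.145,0],"spin":0},{"offset":[0.102,-0.165,0],"spin":0},{"offset":[0.11,-0.177,0],"spin":0},{"offset":[0.11,-0.179,0],"spin":0}]' 0.6
python3 -m crank '[{"offset":[0,0,-0.02],"spin":0},{"offset":[0,0,-0.03],"spin":0},{"offset":[0,0,-0.03],"spin":0},{"offset":[0,0,-0.03],"spin":0},{"offset":[0,0,-0.03],"spin":0},{"offset":[0,0,-0.03],"spin":0},{"offset":[0,0,-0.03],"spin":0},{"offset":[0,0,-0.03],"spin":0}]'
python3 - <<'E'
from h import *
w=shot("wrist"); st=manip.read_state(); print(st["eef_pos"],st["eef_rot"],st["finger_gap"])
for d in manip.masks_of(w,"capsule"): print(d["conf"],d["mask"].sum(),cyl(w,d["mask"],15,0,26))
for d in manip.search_frame(w,"capsule"): print(d)
E
```

```text
clock: 28.82
eef_pos: [609.4, -19.5, 103.8]
eef_rot: [-3.125, 0.006, 1.697]
wrist_force: [-0.7, -1.2, 0.6]
finger_gap: 56.2
clock: 29.48
eef_pos: [609.5, -19.4, 74.3]
eef_rot: [-3.126, 0.006, 1.697]
wrist_force: [0.0, 1.1, 0.3]
finger_gap: 56.4
[609.49641411 -19.45581287  74.17727035] [-3.1259073   0.00592206  1.69739849] 56.35887647177159
0.95 1341 [613.19922817 -15.77225594]
0.35 1741 [ 589.88727136 -248.23163823]
{'location': [613.1, -15.1, 27.1], 'conf': 0.78}
```

Target is (613,−16), so offset (+3.5,+3.5) and down 99 (to reported z −25).

```bash
python3 -m crank '[{"offset":[0.0035,0.0035,-0.015],"spin":0},{"offset":[0.0035,0.0035,-0.035],"spin":0},{"offset":[0.0035,0.0035,-0.055],"spin":0},{"offset":[0.0035,0.0035,-0.075],"spin":0},{"offset":[0.0035,0.0035,-0.09],"spin":0},{"offset":[0.0035,0.0035,-0.096],"spin":0},{"offset":[0.0035,0.0035,-0.099],"spin":0},{"offset":[0.0035,0.0035,-0.099],"spin":0}]'
python3 -m crank '[{"offset":[0,0,0],"spin":0},{"offset":[0,0,0],"spin":0},{"offset":[0,0,0],"spin":0},{"offset":[0,0,0],"spin":0},{"offset":[0,0,0],"spin":0},{"offset":[0,0,0],"spin":0},{"offset":[0,0,0],"spin":0},{"offset":[0,0,0],"spin":0}]' 0.1 15
python3 -m crank '[{"offset":[0,0,0.005],"spin":0},{"offset":[0,0,0.025],"spin":0},{"offset":[0,0,0.05],"spin":0},{"offset":[0,0,0.08],"spin":0},{"offset":[0,0,0.105],"spin":0},{"offset":[0,0,0.12],"spin":0},{"offset":[0,0,0.12],"spin":0},{"offset":[0,0,0.12],"spin":0}]'
```

```text
clock: 30.3
eef_pos: [612.8, -15.9, -25.6]
eef_rot: [-3.125, 0.006, 1.697]
wrist_force: [0.1, -0.1, 0.6]
finger_gap: 56.4
clock: 30.97
eef_pos: [613.1, -15.9, -25.1]
eef_rot: [-3.126, 0.006, 1.697]
wrist_force: [-1.3, 0.3, 6.3]
finger_gap: 29.4
clock: 31.63
eef_pos: [613.1, -15.9, 95.0]
eef_rot: [-3.126, 0.006, 1.697]
wrist_force: [0.9, 0.2, -1.1]
finger_gap: 29.5
```

```bash
python3 -m crank '[{"offset":[-0.012,0.03,0],"spin":0},{"offset":[-0.024,0.064,0],"spin":0},{"offset":[-0.037,0.098,0],"spin":0},{"offset":[-0.05,0.132,0],"spin":0},{"offset":[-0.063,0.166,0],"spin":0},{"offset":[-0.075,0.195,0],"spin":0},{"offset":[-0.082,0.213,0],"spin":0},{"offset":[-0.083,0.216,0],"spin":0}]'
python3 -m crank '[{"offset":[0,0,0],"spin":0},{"offset":[0,0,0],"spin":0},{"offset":[0,0,0],"spin":0},{"offset":[0,0,0],"spin":0},{"offset":[0,0,0],"spin":0},{"offset":[0,0,0],"spin":0},{"offset":[0,0,0],"spin":0},{"offset":[0,0,0],"spin":0}]'
python3 - <<'E'
from h import *
w=shot("wrist"); st=manip.read_state(); print(st["eef_pos"],st["eef_rot"],st["finger_gap"])
t=shot("top")
for n,p in(("w",w),("t",t)):
  for d in manip.masks_of(p,"stand0"): print(n,d["conf"],d["mask"].sum(),cyl(p,d["mask"],22,4,12))
E
```

```text
clock: 32.3
eef_pos: [528.1, 202.6, 93.4]
eef_rot: [-3.124, 0.006, 1.7]
wrist_force: [0.9, -0.1, 0.3]
finger_gap: 29.3
clock: 32.97
eef_pos: [528.3, 202.4, 93.4]
eef_rot: [-3.124, 0.006, 1.7]
wrist_force: [0.8, -0.6, 0.7]
finger_gap: 29.7
[528.22619042 202.47765903  93.45015508] [-3.12387696  0.00611843  1.70026112] 29.31771519844014
w 0.96 1237 [497.45786293 167.19592761]
w 0.84 1368 [572.29051151 173.4546498 ]
t 0.68 338 [499.14486733 161.21092823]
t 0.59 303 [570.33842576 168.41281314]
```

```bash
python3 -m crank '[{"offset":[0.003,-0.002,-0.02],"spin":0},{"offset":[0.003,-0.002,-0.045],"spin":0},{"offset":[0.003,-0.002,-0.07],"spin":0},{"offset":[0.003,-0.002,-0.09],"spin":0},{"offset":[0.003,-0.002,-0.105],"spin":0},{"offset":[0.003,-0.002,-0.111],"spin":0},{"offset":[0.003,-0.002,-0.1135],"spin":0},{"offset":[0.003,-0.002,-0.1135],"spin":0}]'
python3 -m crank '[{"offset":[0,0,0],"spin":0},{"offset":[0,0,0],"spin":0},{"offset":[0,0,0],"spin":0},{"offset":[0,0,0],"spin":0},{"offset":[0,0,0.02],"spin":0},{"offset":[0,0,0.05],"spin":0},{"offset":[0,0,0.085],"spin":0},{"offset":[0,0,0.115],"spin":0}]' 0.45
python3 - <<'E'
from h import *
for i in range(3): w=shot("wrist")
st=manip.read_state(); w=shot("wrist"); print(st["eef_pos"],st["eef_rot"],st["finger_gap"])
t=shot("top")
for n,p in(("w",w),("t",t)):
  for d in manip.masks_of(p,"stand0"): print(n,d["conf"],d["mask"].sum(),cyl(p,d["mask"],22,4,12))
  for d in manip.masks_of(p,"capsule"): print(n,"capsule",d["conf"],d["mask"].sum(),cyl(p,d["mask"],15,4,30))
E
```

```text
clock: 33.83
eef_pos: [531.3, 200.6, -19.9]
eef_rot: [-3.124, 0.006, 1.7]
wrist_force: [-0.2, 0.8, 0.1]
finger_gap: 29.5
clock: 34.5
eef_pos: [531.3, 200.7, 97.3]
eef_rot: [-3.125, 0.006, 1.701]
wrist_force: [-0.2, 1.6, 1.1]
finger_gap: 42.2
[532.44016568 201.02082175  97.59272299] [-3.12851914  0.00534412  1.70049569] 42.71861966055295
w 0.74 1657 [569.11107703 169.99975337]
w 0.6 1612 [501.2584907 163.4702688]
w capsule 0.93 1165 [532.47358648 200.83547185]
t 0.67 309 [569.91889724 167.44759109]
t 0.54 312 [499.02563325 160.89447371]
t capsule 0.57 149 [531.67023338 196.94621413]
t capsule 0.51 1356 [ 565.65048563 -275.96818115]
```

All are inside: stands at (500,162) and (570,168), capsule at (532,199). Next is the lid: shut the fingers, rise, and pass over to its outer side.

```bash
python3 -m crank '[{"offset":[0,0,0.02],"spin":0},{"offset":[0,0,0.045],"spin":0},{"offset":[0,0,0.07],"spin":0},{"offset":[0,0,0.085],"spin":0},{"offset":[0,0,0.09],"spin":0},{"offset":[0,0,0.09],"spin":0},{"offset":[0,0,0.09],"spin":0},{"offset":[0,0,0.09],"spin":0}]' 0 10
python3 -m crank '[{"offset":[-0.004,0.025,0],"spin":0},{"offset":[-0.008,0.055,0],"spin":0},{"offset":[-0.012,0.085,0],"spin":0},{"offset":[-0.016,0.11,0],"spin":0},{"offset":[-0.02,0.135,0],"spin":0},{"offset":[-0.022,0.15,0],"spin":0},{"offset":[-0.022,0.152,0],"spin":0},{"offset":[-0.022,0.152,0],"spin":0}]'
python3 - <<'E'
from h import *
st=manip.read_state(); print(st["eef_pos"],st["eef_rot"],st["finger_gap"],st["wrist_force"])
for n in("top","side","wrist"):
    p=shot(n); print(n,[ (d["location"],d["conf"]) for d in manip.search_frame(p,"lid_edge")][:2],[ (d["location"],d["conf"]) for d in manip.search_frame(p,"lid_tab")][:1])
E
```

```text
clock: 35.62
eef_pos: [530.3, 200.3, 182.3]
eef_rot: [-3.12, 0.007, 1.7]
wrist_force: [-0.3, 0.0, -0.4]
finger_gap: 0.5
clock: 36.28
eef_pos: [508.0, 352.3, 181.3]
eef_rot: [-3.118, 0.008, 1.701]
wrist_force: [0.0, -0.3, -0.5]
finger_gap: 0.1
[508.03077918 352.33204027 181.3276953 ] [-3.11828807  0.00758108  1.70143365] 0.0759599292291671 [ 0.04096833 -0.26541276 -0.46615569]
top [([516.1, 282.9, 124.5], 0.61)] [([520.2, 283.7, 123.9], 0.64)]
side [([508.9, 278.1, 120.8], 0.57), ([708.4, -100.8, 34.9], 0.17)] [([512.9, 279.1, 118.5], 0.87)]
wrist [([536.3, 309.5, 173.1], 0.84)] []
```

Lid angle from the sightings is about 2.05 rad, as expected. Descend behind it, then push.

```bash
python3 -m crank '[{"offset":[0,0,-0.015],"spin":0},{"offset":[0,0,-0.03],"spin":0},{"offset":[0,0,-0.045],"spin":0},{"offset":[0,0,-0.055],"spin":0},{"offset":[0,0,-0.06],"spin":0},{"offset":[0,0,-0.06],"spin":0},{"offset":[0,0,-0.06],"spin":0},{"offset":[0,0,-0.06],"spin":0}]'
python3 -m crank '[{"offset":[0.001,-0.01,0],"spin":0},{"offset":[0.003,-0.02,0],"spin":0},{"offset":[0.004,-0.03,0],"spin":0},{"offset":[0.005,-0.04,0],"spin":0},{"offset":[0.007,-0.05,0],"spin":0},{"offset":[0.008,-0.06,0],"spin":0},{"offset":[0.009,-0.07,0],"spin":0},{"offset":[0.011,-0.08,0],"spin":0}]'
python3 - <<'E'
from h import *
st=manip.read_state(); print(st["eef_pos"],st["eef_rot"],st["wrist_force"])
for n in("top","side"):
    p=shot(n); print(n,[ (d["location"],d["conf"]) for d in manip.search_frame(p,"lid_edge")][:2])
E
```

```text
clock: 37.4
eef_pos: [508.8, 352.1, 123.4]
eef_rot: [-3.121, 0.006, 1.7]
wrist_force: [0.9, 0.5, 0.6]
finger_gap: 0.2
clock: 38.07
eef_pos: [519.8, 271.0, 123.4]
eef_rot: [-3.121, 0.006, 1.7]
wrist_force: [-0.9, 1.6, 1.3]
finger_gap: 0.7
[519.83314452 270.97203671 123.42360162] [-3.12083309  0.00631463  1.69976968] [-0.94085702  1.57130144  1.30736863]
top [([524.5, 253.5, 133.1], 0.63)]
side [([515.5, 247.5, 125.3], 0.62)]
```

```bash
python3 -m crank '[{"offset":[0.001,-0.008,0],"spin":0},{"offset":[0.002,-0.016,0],"spin":0},{"offset":[0.003,-0.025,-0.001],"spin":0},{"offset":[0.004,-0.033,-0.001],"spin":0},{"offset":[0.005,-0.041,-0.002],"spin":0},{"offset":[0.0065,-0.049,-0.003],"spin":0},{"offset":[0.0075,-0.057,-0.004],"spin":0},{"offset":[0.0075,-0.057,-0.004],"spin":0}]'
python3 - <<'E'
from h import *
st=manip.read_state(); print(st["eef_pos"],st["eef_rot"],st["wrist_force"])
for n in("top","side"):
    p=shot(n); print(n,[ (d["location"],d["conf"]) for d in manip.search_frame(p,"lid_edge")][:2])
E
```

```text
clock: 38.93
eef_pos: [527.6, 213.2, 119.1]
eef_rot: [-3.12, 0.007, 1.698]
wrist_force: [-0.3, 1.2, -0.3]
finger_gap: 0.6
[527.57558177 213.20857485 119.09319067] [-3.12037163  0.006855    1.69814141] [-0.31450921  1.20282928 -0.33370391]
top [([539.1, 193.4, 166.0], 0.66)]
side [([559.9, -293.0, 7.9], 0.64)]
```

```bash
python3 -m crank '[{"offset":[0.001,-0.008,-0.002],"spin":0},{"offset":[0.002,-0.016,-0.005],"spin":0},{"offset":[0.003,-0.023,-0.008],"spin":0},{"offset":[0.004,-0.031,-0.012],"spin":0},{"offset":[0.005,-0.038,-0.017],"spin":0},{"offset":[0.006,-0.045,-0.0225],"spin":0},{"offset":[0.007,-0.052,-0.029],"spin":0},{"offset":[0.0077,-0.0575,-0.035],"spin":0}]'
python3 -m crank '[{"offset":[0.0005,-0.004,-0.006],"spin":0},{"offset":[0.001,-0.008,-0.012],"spin":0},{"offset":[0.0015,-0.012,-0.019],"spin":0},{"offset":[0.002,-0.016,-0.026],"spin":0},{"offset":[0.0025,-0.018,-0.032],"spin":0},{"offset":[0.003,-0.02,-0.038],"spin":0},{"offset":[0.003,-0.022,-0.043],"spin":0},{"offset":[0.003,-0.023,-0.047],"spin":0}]'
python3 - <<'E'
from h import *
st=manip.read_state(); print(st["eef_pos"],st["eef_rot"],st["wrist_force"])
for n in("top","side"):
    p=shot(n); print(n,[ (d["location"],d["conf"]) for d in manip.search_frame(p,"lid_edge")][:2])
E
```

```text
clock: 39.8
eef_pos: [535.2, 156.5, 83.6]
eef_rot: [-3.121, 0.007, 1.699]
wrist_force: [-0.8, 0.5, 0.2]
finger_gap: 0.5
clock: 40.47
eef_pos: [538.1, 133.3, 35.9]
eef_rot: [-3.12, 0.007, 1.699]
wrist_force: [0.4, 0.8, 0.1]
finger_gap: 0.4
[538.05667193 133.29501841  35.89116769] [-3.12021474  0.0066739   1.69908249] [0.35180792 0.75970469 0.07981359]
top []
side [([514.5, 168.4, 64.4], 0.75)]
```

```bash
python3 -m crank '[{"offset":[0,0,-0.001],"spin":0},{"offset":[0,0,-0.002],"spin":0},{"offset":[0,0,-0.003],"spin":0},{"offset":[0,0,-0.004],"spin":0},{"offset":[0,0,-0.005],"spin":0},{"offset":[0,0,-0.006],"spin":0},{"offset":[0,0,-0.0065],"spin":0},{"offset":[0,0,-0.0065],"spin":0}]'
python3 -m crank '[{"offset":[0,0,-0.0005],"spin":0},{"offset":[0,0,-0.001],"spin":0},{"offset":[0,0,-0.001],"spin":0},{"offset":[0,0,-0.0015],"spin":0},{"offset":[0,0,-0.0015],"spin":0},{"offset":[0,0,-0.002],"spin":0},{"offset":[0,0,-0.002],"spin":0},{"offset":[0,0,-0.002],"spin":0}]'
```

```text
clock: 41.33
eef_pos: [538.1, 133.5, 30.0]
eef_rot: [-3.12, 0.007, 1.699]
wrist_force: [-0.1, 0.3, -0.3]
finger_gap: 0.4
clock: 42.0
eef_pos: [538.1, 133.6, 28.0]
eef_rot: [-3.12, 0.007, 1.699]
wrist_force: [0.8, -1.1, -0.3]
finger_gap: 0.8
```

```bash
python3 -m crank '[{"offset":[0,0,-0.0005],"spin":0},{"offset":[0,0,-0.001],"spin":0},{"offset":[0,0,-0.0015],"spin":0},{"offset":[0,0,-0.002],"spin":0},{"offset":[0,0,-0.0025],"spin":0},{"offset":[0,0,-0.003],"spin":0},{"offset":[0,0,-0.003],"spin":0},{"offset":[0,0,-0.003],"spin":0}]'
python3 - <<'E'
from h import *
w=shot("wrist"); s=shot("side"); print(manip.read_state()["wrist_force"])
cv2.imwrite("pics/c12.png",np.hstack([cv2.resize(w["pixels"],(400,300)),cv2.resize(s["pixels"][110:280,150:377],(400,300),interpolation=cv2.INTER_CUBIC)])[:,:,::-1])
E
```

```text
clock: 42.67
eef_pos: [538.3, 133.5, 26.0]
eef_rot: [-3.121, 0.007, 1.699]
wrist_force: [-4.9, -1.7, 12.4]
finger_gap: 0.6
[-5.48180401 -0.514684   12.06096144]
```

Force jumped to 12 N at the expected height of the shut lid. Press slightly more, then retreat straight up and to the side.

```bash
python3 -m crank '[{"offset":[0,0,-0.001],"spin":0},{"offset":[0,0,-0.001],"spin":0},{"offset":[0,0,-0.001],"spin":0},{"offset":[0,0,-0.001],"spin":0},{"offset":[0,0,-0.001],"spin":0},{"offset":[0,0,-0.001],"spin":0},{"offset":[0,0,-0.001],"spin":0},{"offset":[0,0,-0.001],"spin":0}]'
python3 -m crank '[{"offset":[0,0,0.01],"spin":0},{"offset":[0,0,0.03],"spin":0},{"offset":[0,0,0.055],"spin":0},{"offset":[0,0,0.08],"spin":0},{"offset":[0,0,0.1],"spin":0},{"offset":[0,-0.01,0.12],"spin":0},{"offset":[0,-0.04,0.13],"spin":0},{"offset":[-0.0,-0.07,0.13],"spin":0}]'
python3 -m crank '[{"offset":[-0.03,-0.01,0],"spin":0},{"offset":[-0.06,-0.02,0],"spin":0},{"offset":[-0.09,-0.03,0],"spin":0},{"offset":[-0.12,-0.04,0],"spin":0},{"offset":[-0.14,-0.05,0],"spin":0},{"offset":[-0.15,-0.05,0],"spin":0},{"offset":[-0.15,-0.05,0],"spin":0},{"offset":[-0.15,-0.05,0],"spin":0}]'
python3 - <<'E'
from h import *
t=shot("top"); s=shot("side"); print(manip.read_state()["wrist_force"],manip.read_state()["eef_pos"])
cv2.imwrite("pics/c12.png",np.hstack([cv2.resize(t["pixels"][180:320,150:460],(400,300)),cv2.resize(s["pixels"][110:280,150:377],(400,300),interpolation=cv2.INTER_CUBIC)])[:,:,::-1])
for p in(t,s):
    for k in("lid","lid_tab","stand0","capsule","gem_jar","polish","bench_block"): print(k,[(d["location"],d["conf"]) for d in manip.search_frame(p,k)][:2])
    for m,b,c in blobs(pink(p),60): print(c.round(),cyl(p,m,18,4,50).round(1))
a=.133;R=np.array([[np.cos(a),-np.sin(a)],[np.sin(a),np.cos(a)]])
for z in (61,66): print(z,[proj(s,[*(R@xy+[533,180]),z]).round(1).tolist()[0] for xy in((79,-69),(-79,-69),(-79,69))])
E
```

```text
clock: 43.43
eef_pos: [538.3, 133.5, 26.0]
eef_rot: [-3.121, 0.007, 1.699]
wrist_force: [-5.5, -1.0, 13.2]
finger_gap: 0.4
clock: 44.1
eef_pos: [539.2, 63.5, 159.0]
eef_rot: [-3.125, 0.007, 1.701]
wrist_force: [0.6, 0.2, 0.3]
finger_gap: 0.4
clock: 44.77
eef_pos: [389.9, 13.7, 159.6]
eef_rot: [-3.127, 0.007, 1.701]
wrist_force: [0.1, -0.7, 0.6]
finger_gap: 0.6
[0.0071722  0.24657741 0.89217738] [390.10064204  13.82062417 159.11283598]
lid [([534.6, 183.7, 64.9], 0.78)]
lid_tab [([535.6, 183.7, 61.9], 0.89)]
stand0 []
capsule []
gem_jar [([716.9, -95.0, 49.3], 0.66)]
polish [([716.1, 208.5, 63.5], 0.96), ([385.2, -87.0, 19.1], 0.24)]
bench_block [([387.2, -87.3, 20.6], 0.94), ([718.2, -96.8, 50.4], 0.69)]
[100.  83.] [886.4 437.7]
[433. 107.] [ 852.6 -284.9]
[433. 245.] [ 550.6 -284.1]
[436. 270.] [ 497.8 -289.2]
lid [([716.0, 200.7, 49.3], 0.67), ([517.5, 167.5, 64.0], 0.59)]
lid_tab [([521.4, 168.5, 61.2], 0.91), ([502.4, 142.4, 56.9], 0.44)]
stand0 [([713.2, -104.1, 31.5], 0.65), ([521.2, 168.8, 59.2], 0.6)]
capsule [([381.3, -99.7, 19.9], 0.3)]
gem_jar [([711.6, -101.1, 29.2], 0.68)]
polish [([716.1, 198.8, 48.1], 0.66)]
bench_block [([377.3, -100.0, 22.3], 0.93)]
[296. 122.] [951.9 500.3]
[555. 252.] [ 869.  -262.4]
[445. 354.] [ 523.5 -283.9]
61 [[298.8, 206.1], [237.6, 242.1], [182.4, 216.6]]
66 [[298.7, 203.7], [237.4, 239.6], [182.0, 214.1]]
```

View pics/c12.png

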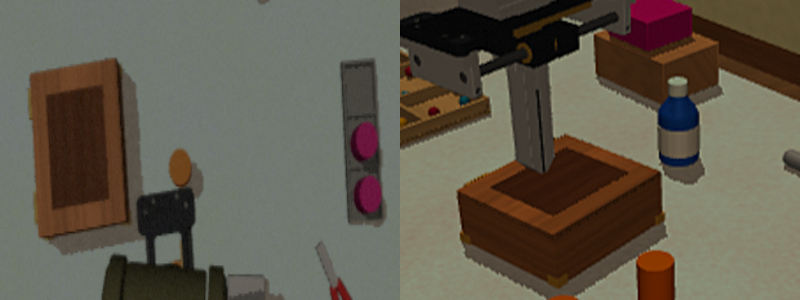

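The last picture shows the lid flat on the case with no gap at the front. All three visible lid corners sit at the predicted shut height, apart from a shared calibration shift of about 4 px. Both pink caps stand in their cells, and the arm is clear.

```bash
python3 -c "
from cell import manip
print(manip.sign_off())"
```

```text
the job is handed in; nothing more can be done
None
```

I packed everything and handed the job in at about 45 s on the robot clock; no verdict was reported.

**What I did:** This start had two stands and two caps. I set both pink caps in tray compartments, one of them lifted off its stand. The bare stand, the uncapped stand and the capsule went into the case, and then I swung the lid over and pushed it shut. I left the orange look-alikes alone.

**Last checks:**
- **Caps:** they measured about (498, −287 to −289) and (550.5, −284) mm. That is within about 3 mm of the cell centres I had measured.
- **Stands and capsule:** before I closed the lid they measured well inside the allowed zone, and both stands were upright in the wrist picture. I could not see inside the case afterwards.
- **Lid:** pressing met a firm stop of 12–13 N at the height of a shut lid, and the final side picture shows it flat. I could not see the brass tab itself.
- **Bystanders:** the jar, bottle and steel block were found within about 10 mm of where they started. That spread is from the detector, since nothing touched them.

**What disagreed:**
- **First grasp missed:** the fingertips really end about 33 mm above the reported TCP, unlike the stated tool frame. I measured this in the pictures and corrected every later height for it.
- **Case position:** the case was about 3 mm off my first estimate, and I corrected that from the wrist camera.
- **Tool tilt:** the tool picked up a small tilt of about 0.02 rad over the moves, which had no visible effect.

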